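# Take the front flask out of the shaker incubator and stand it on the stirrer

## Robot

A 6-joint arm with a two-finger parallel gripper is mounted at the origin on the work surface. World frame = base frame: x ahead of the robot, y to its left, z up, the work surface at z = 0. Lengths are in mm, angles in degrees, forces in N, time in s.
With the tool pointing down it reaches from about 300 to 850 mm from the base axis. Payload 4.2 kg.
Tool frame: the origin (TCP) lies midway between the tips of the shut fingers; the grasp point (between the pads) lies 19 mm behind it; z points along the fingers, y is the line along which they close (so a half turn about z gives the same grasp; the last joint's range is limited). The gripper opens to 91 mm and grips with 3 to 60 N. Pads are 32 mm wide; open, the fingers measure 118 mm over their backs; the gripper's body (76 mm by 178 mm) begins 60 mm behind the grasp point.
Start: joints at [67.437, 18.312, 89.639, -0, 72.044, -1.146], TCP at [209.968, 535.31, 213.976] pointing down, gripper open.
Joint ranges: [-177.97, 177.97], [-48.28, 115.42], [12.27, 149.76], [-77.06, 257.06], [2.81, 150.46], [-146.56, 146.56]. Speed limits (degrees/s): [147.25, 147.25, 180, 180, 180, 180].

## Interface

Orientations are given as [roll, pitch, yaw] about the fixed x, y, z axes, in that order (R = Rz(yaw) Ry(pitch) Rx(roll)).
In Python, from workcell import env gives the robot as it stands.
- The arm moves only by the tool send_rows, never from a script. Its argument "steps" is a list that holds one entry, the list of rows, each a list of 5 numbers: the shift along the tool's x, y, z scaled (see below), then the turn about the tool's z scaled (see below), then the opening, from 0 (shut) to 1 (fully open). In form: [[[dx, dy, dz, yaw, fingers], ...]]. A call has 1 to 5 rows; each row shifts and turns the commanded pose from where the row before left it, along the tool's axes as they then stand; what a row does not reach is not made up. The controller multiplies each number of a shift by 0.04 m and each number of a turn by 0.12 rad. A row lasts 1/12 s, in which the tool goes at most 41.7 mm and 7.16 degrees, less where a joint would pass 70% of its speed; a pose out of reach is approached as far as the arm can. A call with a number of a shift or a turn outside -1 to 1 is refused whole. A call with a gripper value outside its range is refused whole. The fingers move at their own pace and stop on an object; "squeeze" is the grip in N (left out, the last holds). Time passes only in rows, so rows that do not move let the fingers close. It gives the time, the measured TCP pose, the force, the opening and the grip force at its end, in the units of the state.
- env.state(): the state, without advancing time (a new reading comes with each control period).
- env.grab_frame(name): name is "side" or "top" or "wrist"; returns a dict with "pixels" (400x640x3 uint8, red, green, blue), "depth" (400x640 float32, mm along the optical axis (not along the pixel's ray), 0 where there is no reading), "intrinsics" (3x3 intrinsics, pixels), "cam_to_world" (4x4, takes a point from camera to world coordinates). Camera axes: x right, y down, z forward; pixel columns grow to the right and rows downward; lengths in mm; the calibration is good to about 2 mm. The wrist camera is an equidistant fisheye: a pixel r from the principal point sees the ray r / f radians off the axis. A picture is of the moment at which its call begins.
- env.job_done(): hands the job in; it is judged then, once.
The state is a dict: "time_s": time; "qpos": joint angles; "qvel": joint speeds; "effort": joint torques, N m; "ee_pos": TCP position; "ee_rot": TCP orientation; "force": force on the tool from outside, world axes, zero at the start; "torque": the same for the moment, N m; "gripper_width": finger opening in mm; "gripper_force": force on a finger pad.
Only numpy, scipy, OpenCV 4.12 (cv2) and the standard library are available. Lean on these libraries where they do the work, as an engineer would, in place of code of your own. Each camera call takes 0.05 s, during which the arm holds its last target. There are 200 camera calls.

## Task

Swing the clear door of the shaker incubator wide open by its bar handle and leave it standing open. Pull the front flask, the one nearest the door, up out of its spring clamp, bring it out through the doorway upright and set it down gently, without dropping it, in the middle of the magnetic stirrer's round plate. Leave the rear flask in its clamp and the other things on the bench where they are.

Things in the scene. Friction and masses are not known exactly. Their poses are not given: they have to be found in the camera images.
- incubator: Shaker incubator, fixed: cream drive base 56 mm high under a clear hood, 250 mm deep (x), 260 wide (y), 374 high. Origin: centre of its underside; x points from its front to its back, z up. Doorway at x = -125 mm, y -120 to +120 mm, open from the shaking tray at z = 68 mm up to the roof rail at z = 362. A fan box hangs at the back (x over 70, z over 310 mm). Rear clamp at x = +38 mm, y = 0.
- door (a joint): Angle of the clear framed front door, rad: 0 shut (starts 0 to 0.08), growing as its free edge swings out towards the robot and round to the right (anticlockwise from above); stop at 1.75. Upright hinge at the incubator's front right (-y) edge. 0.8 kg, no latch, friction 0.12 N m, stays where left. Panel 256 mm wide, 14 thick, from 60 to 372 mm above the bench.
- door_handle: The door's handle, an upright round steel bar 12 mm in diameter from 179 to 345 mm above the bench, fixed to the door. Origin: the grip point on the bar's axis, 20 mm below its top end; x points into the door, z up. The axis is 38 mm off the door's outer face and 20 mm in from the free edge; stubs join bar and door 200 and 295 mm above the bench.
- door_hinge (a point): Point on the door's hinge line, 325 mm above the bench, level with door_handle and 240 mm from it; the handle runs on a circle about it.
- flask: The front flask: clear conical 125 ml shake flask, 116 mm high, foot 67 mm across (12 mm high), tapering to a 30 mm neck (80 to 90 mm up) with a white ribbed screw cap 38 mm across (90 to 116 mm up). Origin: centre of its underside, z up its axis. About 0.10 to 0.17 kg. Starts standing in the front clamp, nearest the door.
- front_clamp (a point): Centre of the front clamp's foot plate, 72 mm above the bench, 60 mm behind the doorway; axes as the incubator's. Four spring-steel blades 30 mm high stand round it and bear in over the flask's cone just above its foot. The flask comes out straight up and gives with a snap at 8 to 13 N of pull; its foot is clear of the blades after 32 mm.
- rear_flask: An identical flask in the rear clamp of the same tray, 103 mm behind the front one; it stays. Origin: centre of its underside.
- stirrer: Magnetic stirrer, fixed: cream box 74 mm high, 155 wide, x -143 to +73 mm from the origin, with a raised round plate and two knobs on its front (-x). Origin: on the bench under the plate's centre, z up.
- plate_top (a point): Centre of the upper face of the stirrer's round white plate, 135 mm across, 92 mm above the bench.
- spray_bottle: Bystander: white spray bottle with a green trigger, 72 mm across, 197 mm high, standing. Origin: centre of its foot.
- media_bottle: Bystander: glass laboratory jar with a blue cap, 70 mm across, 138 mm high, standing. Origin: centre of its foot.
- tip_box: Bystander: pipette tip box, 124 x 85 x 76 mm, grey below, clear lid. Origin: centre of its underside.
- beaker: Bystander: empty glass beaker, 68 mm across, 90 mm high, standing. Origin: centre of its foot.
- spatula: Bystander: steel spoon spatula lying flat, 180 mm long, along its x. Origin: under its middle.
- dishes: Bystander: two stacked clear Petri dishes, 92 mm across, 31 mm high together. Origin: centre of the underside.

How it is judged:
By the outcome, as a careful person would: the job done as asked, in the order asked, and still so for the second after the job is handed in, with the robot touching nothing.
It also fails if it takes over 64 s, if anything falls off the work surface, if the arm or the gripper's body presses on something with over 40 N, if the wrist force passes 120 N, or if a joint passes its speed limit or range.

## Working session

There is one attempt and no reset: what is moved stays moved. The work goes in short steps, Python scripts to look and compute and a tool call to move; the robot and the scene stay as the last step left them, time stands still between calls to the robot, and variables do not carry over. Pictures are saved under pics/ and viewed, at most 10 in all, crops included, and the job is handed in when it is done.

Besides the shell and the picture viewer there is one more tool, called after "Request:" by a JSON object that holds its "fn" and its "kwargs", one argument or row to a line. send_rows: Moves the arm, as the interface text tells. Shifts and turns lie within -1 to 1; 1 stands for 0.04 m of shift or 0.12 rad of turn. Its arguments: {"type":"object","properties":{"steps":{"type":"array"},"squeeze":{"type":"number"}},"required":["steps"]}

```bash
mkdir -p pics; ls; python3 - <<'E'
from workcell import env
import cv2,numpy as np
print(env.state())
for n in("side","top"):
    f=env.grab_frame(n); cv2.imwrite(f"pics/{n}0.png",f["pixels"][:,:,::-1]); np.savez(f"/tmp/{n}0.npz",**f)
    print(n,f["intrinsics"].tolist(),f["cam_to_world"].round(4).tolist())
E
```

```text
pics
{'time_s': 0.0, 'qpos': array([ 6.74366545e+01,  1.83517896e+01,  8.97065480e+01, -7.39883451e-04,
        7.20427379e+01, -1.14672464e+00]), 'qvel': array([-0.05681782, -0.01054101, -0.01695008,  0.02154746, -0.04560274,
       -0.05262653]), 'effort': array([-7.00441378e-04, -4.12477756e+01, -2.31978464e+01,  7.26189651e-02,
        4.55129310e-02, -1.32246309e-04]), 'ee_pos': array([209.77783509, 534.82923242, 213.11782295]), 'ee_rot': array([-1.79898931e+02, -1.31950263e-03,  1.58583607e+02]), 'force': array([-0.34915666, -0.20064492,  0.22723469]), 'torque': array([-0.013539  , -0.03012685, -0.04551068]), 'gripper_force': 0.0, 'gripper_width': 90.95623510323497}
side [[520.4862087295099, 0.0, 317.9319035889797], [0.0, 520.4862087295099, 203.50976107915196], [0.0, 0.0, 1.0]] [[0.9667, 0.2438, -0.0774, 717.0693], [0.2557, -0.9116, 0.3219, -579.0119], [0.0079, -0.331, -0.9436, 1784.7991], [0.0, 0.0, 0.0, 1.0]]
top [[451.5685418470337, 0.0, 323.14736858816497], [0.0, 451.5685418470337, 196.94429406744266], [0.0, 0.0, 1.0]] [[0.0012, -0.9973, 0.0737, 471.7992], [-1.0, -0.001, 0.003, -61.6578], [-0.0029, -0.0737, -0.9973, 1738.284], [0.0, 0.0, 0.0, 1.0]]
```

View pics/side0.png

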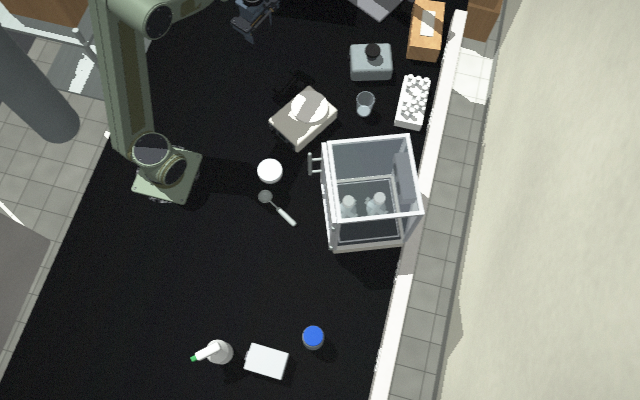

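View pics/top0.png

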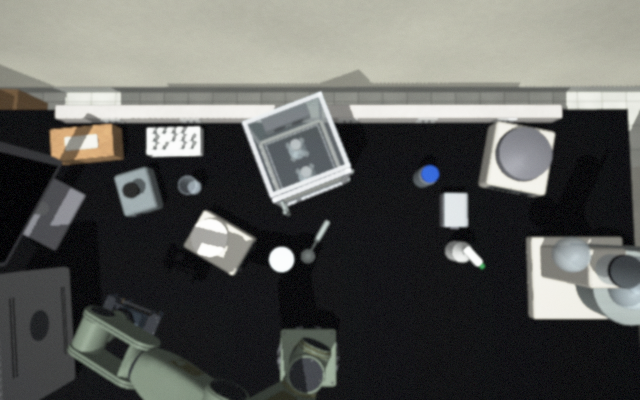

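```bash
python3 - <<'E'
import cv2,numpy as np
s=np.load('/tmp/side0.npz');t=np.load('/tmp/top0.npz')
a=cv2.resize(s['pixels'][125:260,300:430],(400,415),interpolation=cv2.INTER_CUBIC)
b=cv2.resize(t['pixels'][85:220,235:365],(400,415),interpolation=cv2.INTER_CUBIC)
cv2.imwrite('pics/crop0.png',np.hstack([a,b])[:,:,::-1])
for n,f,r in(('side',s,(130,255,12,305,430,12)),('top',t,(90,220,12,240,360,12))):
    K=f['intrinsics'];T=f['cam_to_world']
    print(n)
    for v in range(*r[:3]):
        o=[]
        for u in range(*r[3:]):
            d=f['depth'][v,u];p=T@np.array([(u-K[0,2])/K[0,0]*d,(v-K[1,2])/K[1,1]*d,d,1])
            o.append('%4d'%p[2] if d>0 else '----')
        print(v,' '.join(o))
E
```

```text
side
130   71   49   -1    4   -2   -1    2    1    8    3   -6
142   42   -1  368  370  373  375  372  375  370    3   59
154    0    0  380  373  369  370  376  378  379    2   85
166    0    5  180  376  374  369  372  380  371  371   82
178    0   -4  368  369  369  379  370  372  373  375   80
190    0    0  377  374  378  372  377  373  369  377   79
202   -4    0  374  377  375  373  373  373  377  368   70
214    0    8  263  375  372  371  369  369  373  374 -753
226    7   -3  174  339  323  304  298  279  267  255 -745
238   -3    5  166  205  189  168  151  141  123   81 -748
250    1   -1   -3   49   29    2   -1    1   35   79 -765
top
90 -707 -724 -736 -720 -720 -712 -707 -728 -738 -734
102 -753 -743 -764 -753 -768  374  373  372 -755 -757
114   71   78  374  378  373  374  376  371   73   77
126   -6  375  375  376  368  370  372  379   -4    5
138    2  373  375  372 ----  373  372  375  370   -3
150    0   -1  374  371  368  370  373  373  370   -2
162    0    0  369  371  375  375  375  366  369  372
174    0    6  368  374  374  375  371  374  374  324
186    2    0    2  371  367   65  373  185    3    5
198   -5    0   -9  373  257   92   -5    4    1    0
210   -2   -6    7   -1  198    3    4   -2    1   -4
```

View pics/crop0.png

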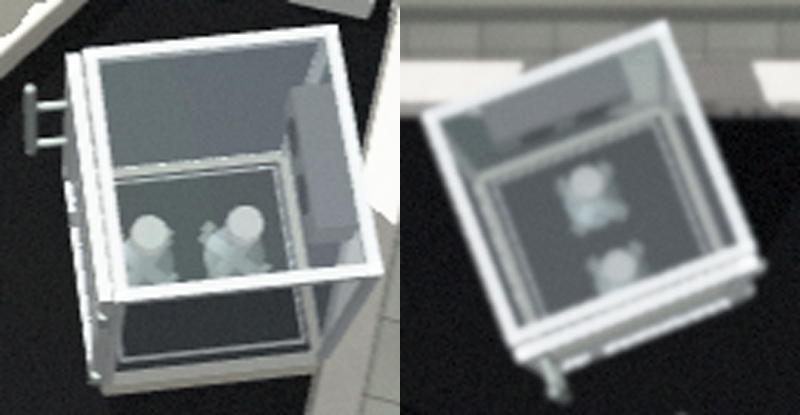

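Request:
{"fn": "send_rows", "kwargs": {
  "steps": [
    [[0,0,-1,0,1],[0,0,-1,0,1],[0,0,-1,0,1],[0,0,-1,0,1],[0,0,-1,0,1]]
  ]
}}

```text
time_s: 0.52
ee_pos: [209.7, 534.7, 415.6]
ee_rot: [-180.0, 0.0, 158.6]
force: [0.2, 1.3, -0.1]
gripper_width: 91.1
gripper_force: 0.0
```

```bash
cat > h.py <<'E'
import cv2,numpy as np
def pts(f):
    K=f['intrinsics'];T=f['cam_to_world'];d=f['depth']
    v,u=np.mgrid[:400,:640]
    P=np.stack([(u-K[0,2])/K[0,0]*d,(v-K[1,2])/K[1,1]*d,d],-1)@T[:3,:3].T+T[:3,3]
    P[d<=0]=np.nan
    return P
def ray(f,u,v,z):
    K=f['intrinsics'];T=f['cam_to_world']
    d=T[:3,:3]@np.array([(u-K[0,2])/K[0,0],(v-K[1,2])/K[1,1],1]);o=T[:3,3]
    return o+d*(z-o[2])/d[2]
E
python3 - <<'E'
from h import *
s=np.load('/tmp/side0.npz');t=np.load('/tmp/top0.npz')
for n,f,(x0,x1,y0,y1) in(('side',s,(300,430,120,260)),('top',t,(235,365,85,220))):
    P=pts(f); R=np.zeros((400,640),bool);R[y0:y1,x0:x1]=1
    m=R&(P[...,2]>355)&(P[...,2]<395)
    m=cv2.morphologyEx(m.astype(np.uint8),cv2.MORPH_OPEN,np.ones((3,3)))>0
    q=np.array([ray(f,u,v,374)[:2] for v,u in zip(*np.nonzero(m))],np.float32)
    r=cv2.minAreaRect(q);print(n,r,cv2.boxPoints(r).round().tolist())
    # white flask cap candidates & stirrer plate by brightness
    img=f['pixels'].astype(int)
    h=R&(P[...,2]>150)&(P[...,2]<350)
    vv,uu=np.nonzero(h)
    if n=='top':
        for v,u in zip(vv,uu):
            if v>180: print(u,v,P[v,u].round(),img[v,u])
    else:
        for v,u in zip(vv,uu):
            if u<328 and v<180: print(u,v,P[v,u].round(),img[v,u])
    # stirrer
    z=P[...,2];m=(z>60)&(z<110)&(P[...,0]>250)&(P[...,0]<800)&(P[...,1]>0)&(P[...,1]<450)
    k,l,st,c=cv2.connectedComponentsWithStats(m.astype(np.uint8))
    for i in range(1,k):
        if st[i,4]>60:
            mm=l==i;q=P[mm];print('comp',st[i],np.nanmedian(q,0).round())
E
```

```text
side ((729.738525390625, 20.905899047851562), (268.0269470214844, 265.2337341308594), 21.195768356323242) [[557.0, 96.0], [653.0, -151.0], [903.0, -54.0], [807.0, 193.0]]
326 145 [575. 101. 347.] [211 216 216]
326 146 [575.  99. 343.] [219 221 220]
326 147 [575.  98. 339.] [220 223 222]
321 149 [563.  84. 347.] [114 116 116]
321 150 [563.  84. 340.] [112 115 116]
327 150 [580.  94. 327.] [206 211 211]
321 151 [564.  79. 343.] [119 124 122]
327 151 [580.  94. 321.] [214 218 217]
309 152 [530.  67. 343.] [138 147 142]
321 152 [564.  82. 329.] [118 122 122]
327 152 [580.  94. 313.] [207 209 209]
308 153 [528.  63. 342.] [187 200 193]
309 153 [531.  62. 346.] [223 233 228]
310 153 [535.  62. 348.] [196 208 202]
321 153 [564.  80. 326.] [116 118 117]
327 153 [580.  96. 302.] [209 213 214]
307 154 [526.  59. 342.] [68 72 69]
308 154 [529.  58. 345.] [162 172 167]
309 154 [533.  58. 348.] [196 209 203]
310 154 [534.  62. 341.] [169 182 176]
321 154 [565.  78. 323.] [114 117 116]
327 154 [580.  97. 293.] [212 214 215]
307 155 [525.  62. 328.] [46 48 48]
308 155 [530.  56. 343.] [105 112 107]
[... 20537 characters left out ...]
4.  56. 283.] [90 95 92]
289 211 [537.  59. 205.] [64 68 66]
285 212 [528.  60. 345.] [161 172 169]
286 212 [528.  57. 347.] [136 144 141]
287 212 [529.  55. 333.] [103 109 107]
288 212 [530.  55. 291.] [80 85 83]
289 212 [532.  55. 251.] [62 65 62]
290 212 [534.  56. 194.] [43 46 47]
285 213 [525.  60. 345.] [142 151 147]
286 213 [525.  58. 337.] [119 126 124]
287 213 [526.  57. 309.] [90 98 95]
288 213 [527.  56. 287.] [81 84 83]
289 213 [529.  55. 250.] [67 74 71]
290 213 [530.  55. 213.] [50 53 52]
287 214 [525.  60. 267.] [82 87 85]
288 214 [525.  59. 246.] [81 84 85]
289 214 [526.  57. 228.] [71 76 74]
290 214 [527.  56. 197.] [53 58 59]
comp [ 186  210   69   64 2473] [429. 322.  78.]
```

```bash
cat >> h.py <<'E'
from scipy.spatial.transform import Rotation as Ro
def plan(way,p,rpy,fing):
    """way: list of (x,y,z,dyaw_total_deg_about_tool_z,n); prints rows in tool units"""
    R=Ro.from_euler('xyz',rpy,degrees=True);p=np.array(p,float);out=[]
    for x,y,z,t,n in way:
        for k in range(n):
            d=(np.array([x,y,z])-p)/(n-k)
            q=np.round(R.inv().apply(d)/40,2);w=round(np.radians(t)/n/.12,2)
            out.append([*[float(v)+0 for v in q],w,fing]);p=p+R.apply(q*40);R=R*Ro.from_rotvec([0,0,w*.12])
    for i in range(0,len(out),5): print(str([out[i:i+5]]).replace(' ',''))
    print('end',p.round(1),R.as_euler('xyz',degrees=True).round(1))
E
python3 - <<'E'
from h import *
plan([(531,60,416,137.3,20),(531,60,360,0,2)],[209.7,534.7,415.6],[180,0,158.6],1)
E
```

```text
[[[-0.59,-0.41,0.0,np.float64(1.0),1],[-0.63,-0.33,0.0,np.float64(1.0),1],[-0.67,-0.25,0.0,np.float64(1.0),1],[-0.7,-0.17,0.0,np.float64(1.0),1],[-0.71,-0.09,0.0,np.float64(1.0),1]]]
[[[-0.72,0.0,0.0,np.float64(1.0),1],[-0.71,0.08,0.0,np.float64(1.0),1],[-0.7,0.17,0.0,np.float64(1.0),1],[-0.67,0.25,0.0,np.float64(1.0),1],[-0.64,0.33,0.0,np.float64(1.0),1]]]
[[[-0.59,0.4,0.0,np.float64(1.0),1],[-0.54,0.47,0.0,np.float64(1.0),1],[-0.48,0.53,0.0,np.float64(1.0),1],[-0.41,0.59,0.0,np.float64(1.0),1],[-0.34,0.63,0.0,np.float64(1.0),1]]]
[[[-0.26,0.67,0.0,np.float64(1.0),1],[-0.18,0.69,0.0,np.float64(1.0),1],[-0.09,0.71,0.0,np.float64(1.0),1],[-0.01,0.72,0.0,np.float64(1.0),1],[0.08,0.71,-0.01,np.float64(1.0),1]]]
[[[0.0,0.0,0.7,np.float64(0.0),1],[0.0,0.0,0.7,np.float64(0.0),1]]]
end [531.1  60.1 360. ] [180.   -0.   21.1]
```

Request:
{"fn": "send_rows", "kwargs": {
  "steps": [
    [[-0.59,-0.41,0.0,1.0,1],[-0.63,-0.33,0.0,1.0,1],[-0.67,-0.25,0.0,1.0,1],[-0.7,-0.17,0.0,1.0,1],[-0.71,-0.09,0.0,1.0,1]]
  ]
}}

```text
time_s: 0.93
ee_pos: [290.6, 415.4, 413.5]
ee_rot: [-180.0, 0.0, 123.9]
force: [0.5, 0.6, 0.3]
gripper_width: 90.8
gripper_force: 0.0
```

Request:
{"fn": "send_rows", "kwargs": {
  "steps": [
    [[-0.72,0.0,0.0,1.0,1],[-0.71,0.08,0.0,1.0,1],[-0.7,0.17,0.0,1.0,1],[-0.67,0.25,0.0,1.0,1],[-0.64,0.33,0.0,1.0,1]]
  ]
}}

```text
time_s: 1.35
ee_pos: [370.9, 296.3, 413.6]
ee_rot: [-180.0, 0.0, 89.5]
force: [-0.6, 0.8, 1.1]
gripper_width: 91.3
gripper_force: 0.0
```

Request:
{"fn": "send_rows", "kwargs": {
  "steps": [
    [[-0.59,0.4,0.0,1.0,1],[-0.54,0.47,0.0,1.0,1],[-0.48,0.53,0.0,1.0,1],[-0.41,0.59,0.0,1.0,1],[-0.34,0.63,0.0,1.0,1]]
  ]
}}

```text
time_s: 1.77
ee_pos: [451.1, 177.7, 413.6]
ee_rot: [-180.0, 0.0, 55.1]
force: [-0.6, 0.3, -0.4]
gripper_width: 91.0
gripper_force: 0.0
```

Request:
{"fn": "send_rows", "kwargs": {
  "steps": [
    [[-0.26,0.67,0.0,1.0,1],[-0.18,0.69,0.0,1.0,1],[-0.09,0.71,0.0,1.0,1],[-0.01,0.72,0.0,1.0,1],[0.08,0.71,-0.01,1.0,1]]
  ]
}}

```text
time_s: 2.18
ee_pos: [531.7, 59.2, 413.8]
ee_rot: [-180.0, 0.1, 20.7]
force: [0.5, 0.3, 0.1]
gripper_width: 91.5
gripper_force: 0.0
```

Request:
{"fn": "send_rows", "kwargs": {
  "steps": [
    [[0,0,0.2,0,0.6],[0,0,0,0,0.6]]
  ]
}}

```text
time_s: 2.35
ee_pos: [531.2, 59.6, 404.1]
ee_rot: [-179.9, 0.2, 21.0]
force: [-0.8, -0.5, -0.2]
gripper_width: 80.7
gripper_force: 0.0
```

Request:
{"fn": "send_rows", "kwargs": {
  "steps": [
    [[0,0,0.6,0,0.6],[0,0,0.6,0,0.6],[0,0,0.6,0,0.6],[0,0,0.6,0,0.6],[0,0,0,0,0.6]]
  ]
}}

```text
time_s: 2.77
ee_pos: [527.9, 61.4, 305.6]
ee_rot: [-179.8, 0.6, 21.2]
force: [-0.1, -0.4, -0.5]
gripper_width: 54.9
gripper_force: 0.0
```

Request:
{"fn": "send_rows", "kwargs": {
  "steps": [
    [[0,0,0,0,0],[0,0,0,0,0],[0,0,0,0,0],[0,0,0,0,0],[0,0,0,0,0]]
  ],
  "squeeze": 20
}}

```text
time_s: 3.18
ee_pos: [531.7, 60.7, 311.6]
ee_rot: [180.0, -0.1, 21.1]
force: [0.2, 0.2, 1.5]
gripper_width: 24.1
gripper_force: 0.0
```

```bash
python3 - <<'E'
from h import *
H=np.array([656,-143.4]);p0=np.array([531.2,59.6,308])
r=p0[:2]-H;print(np.hypot(*r),np.degrees(np.arctan2(r[1],r[0])))
W=[];N=35;A=94
a0=np.arctan2(r[1],r[0]);R=np.hypot(*r)
for k in range(1,N+1):
    a=a0+np.radians(A)*k/N;W.append((H[0]+R*np.cos(a),H[1]+R*np.sin(a),308,-A/N,1))
plan(W,p0,[180,0,21],0)
E
```

```text
238.29402006764667 121.58229928773228
[[[-0.27,0.06,0.0,np.float64(-0.39),0],[-0.28,0.06,0.0,np.float64(-0.39),0],[-0.27,0.05,0.0,np.float64(-0.39),0],[-0.27,0.06,0.0,np.float64(-0.39),0],[-0.28,0.06,0.0,np.float64(-0.39),0]]]
[[[-0.27,0.06,0.0,np.float64(-0.39),0],[-0.27,0.05,0.0,np.float64(-0.39),0],[-0.28,0.06,0.0,np.float64(-0.39),0],[-0.27,0.06,0.0,np.float64(-0.39),0],[-0.27,0.06,0.0,np.float64(-0.39),0]]]
[[[-0.27,0.06,0.0,np.float64(-0.39),0],[-0.28,0.05,0.0,np.float64(-0.39),0],[-0.27,0.06,0.0,np.float64(-0.39),0],[-0.27,0.06,0.0,np.float64(-0.39),0],[-0.28,0.06,0.0,np.float64(-0.39),0]]]
[[[-0.27,0.06,0.0,np.float64(-0.39),0],[-0.27,0.05,0.0,np.float64(-0.39),0],[-0.28,0.06,0.0,np.float64(-0.39),0],[-0.27,0.06,0.0,np.float64(-0.39),0],[-0.27,0.06,0.0,np.float64(-0.39),0]]]
[[[-0.28,0.06,0.0,np.float64(-0.39),0],[-0.27,0.05,0.0,np.float64(-0.39),0],[-0.27,0.06,0.0,np.float64(-0.39),0],[-0.28,0.06,0.0,np.float64(-0.39),0],[-0.27,0.06,0.0,np.float64(-0.39),0]]]
[[[-0.27,0.06,0.0,np.float64(-0.39),0],[-0.27,0.06,0.0,np.float64(-0.39),0],[-0.28,0.05,0.0,np.float64(-0.39),0],[-0.27,0.06,0.0,np.float64(-0.39),0],[-0.27,0.06,0.0,np.float64(-0.39),0]]]
[[[-0.28,0.06,0.0,np.float64(-0.39),0],[-0.27,0.06,0.0,np.float64(-0.39),0],[-0.27,0.05,0.0,np.float64(-0.39),0],[-0.28,0.06,0.0,np.float64(-0.39),0],[-0.27,0.06,0.0,np.float64(-0.39),0]]]
end [ 462.2 -282.1  308. ] [180.    0.  114.9]
```

Request:
{"fn": "send_rows", "kwargs": {
  "steps": [
    [[0,0,0,0,0],[0,0,0,0,0],[0,0,0,0,0],[0,0,0,0,0],[0,0,0,0,0]]
  ]
}}

```text
time_s: 3.6
ee_pos: [531.1, 61.1, 310.8]
ee_rot: [-179.9, -0.0, 21.1]
force: [-2.4, 3.8, 3.5]
gripper_width: 11.4
gripper_force: 20.0
```

Request:
{"fn": "send_rows", "kwargs": {
  "steps": [
    [[-0.1,0.02,0,-0.15,0],[-0.17,0.04,0,-0.24,0],[-0.27,0.06,0,-0.39,0],[-0.27,0.06,0,-0.39,0],[-0.27,0.06,0,-0.39,0]]
  ]
}}

```text
time_s: 4.02
ee_pos: [495.5, 33.6, 310.8]
ee_rot: [-180.0, -0.0, 32.0]
force: [-1.8, 1.8, 5.3]
gripper_width: 11.7
gripper_force: 20.0
```

Request:
{"fn": "send_rows", "kwargs": {
  "steps": [
    [[-0.27,0.06,0,-0.39,0],[-0.28,0.06,0,-0.39,0],[-0.27,0.06,0,-0.39,0],[-0.27,0.05,0,-0.39,0],[-0.28,0.06,0,-0.39,0]]
  ]
}}

```text
time_s: 4.43
ee_pos: [459.2, -9.5, 310.8]
ee_rot: [179.9, -0.0, 45.4]
force: [0.6, 1.4, 3.4]
gripper_width: 11.4
gripper_force: 20.0
```

Request:
{"fn": "send_rows", "kwargs": {
  "steps": [
    [[-0.27,0.06,0,-0.39,0],[-0.28,0.06,0,-0.39,0],[-0.27,0.06,0,-0.39,0],[-0.27,0.05,0,-0.39,0],[-0.28,0.06,0,-0.39,0]]
  ]
}}

```text
time_s: 4.85
ee_pos: [434.0, -59.6, 310.8]
ee_rot: [179.8, 0.0, 58.8]
force: [1.6, -0.1, 3.3]
gripper_width: 11.2
gripper_force: 20.0
```

Request:
{"fn": "send_rows", "kwargs": {
  "steps": [
    [[-0.27,0.06,0,-0.39,0],[-0.28,0.06,0,-0.39,0],[-0.27,0.06,0,-0.39,0],[-0.27,0.05,0,-0.39,0],[-0.28,0.06,0,-0.39,0]]
  ]
}}

```text
time_s: 5.27
ee_pos: [421.2, -114.0, 310.8]
ee_rot: [179.8, 0.0, 72.2]
force: [4.2, 0.4, 1.8]
gripper_width: 11.3
gripper_force: 20.0
```

Request:
{"fn": "send_rows", "kwargs": {
  "steps": [
    [[-0.27,0.06,0,-0.39,0],[-0.28,0.06,0,-0.39,0],[-0.27,0.06,0,-0.39,0],[-0.27,0.05,0,-0.39,0],[-0.28,0.06,0,-0.39,0]]
  ]
}}

```text
time_s: 5.68
ee_pos: [421.2, -169.7, 310.8]
ee_rot: [179.7, 0.1, 85.6]
force: [5.9, 1.9, 2.7]
gripper_width: 11.6
gripper_force: 20.0
```

Request:
{"fn": "send_rows", "kwargs": {
  "steps": [
    [[-0.27,0.06,0,-0.39,0],[-0.28,0.06,0,-0.39,0],[-0.27,0.06,0,-0.39,0],[-0.27,0.05,0,-0.39,0],[-0.28,0.06,0,-0.39,0]]
  ]
}}

```text
time_s: 6.1
ee_pos: [434.0, -223.8, 310.8]
ee_rot: [179.7, 0.1, 99.0]
force: [7.5, 3.4, 1.7]
gripper_width: 11.4
gripper_force: 20.0
```

Request:
{"fn": "send_rows", "kwargs": {
  "steps": [
    [[-0.27,0.06,0,-0.39,0],[-0.28,0.06,0,-0.39,0],[-0.27,0.06,0,-0.39,0],[-0.27,0.05,0,-0.39,0],[-0.28,0.06,0,-0.39,0]]
  ]
}}

```text
time_s: 6.52
ee_pos: [458.7, -273.2, 310.8]
ee_rot: [179.7, 0.1, 112.4]
force: [7.0, 4.3, 2.6]
gripper_width: 11.4
gripper_force: 20.0
```

Request:
{"fn": "send_rows", "kwargs": {
  "steps": [
    [[-0.2,0.04,0,-0.3,0],[0,0,0,0,0],[0,0,0,0,0.5],[0,0,0,0,0.5],[0,0,0,0,0.5]]
  ]
}}

```text
time_s: 6.93
ee_pos: [460.5, -280.5, 309.8]
ee_rot: [-179.9, -0.0, 114.3]
force: [0.7, -0.1, -0.6]
gripper_width: 29.0
gripper_force: 0.0
```

Request:
{"fn": "send_rows", "kwargs": {
  "steps": [
    [[0,0,0,0,0.5],[0,0,-0.2,0,0.5],[0,0,-0.5,0,0.6],[0,0,-1,0,0.6],[0,0,-1,0,0.6]]
  ]
}}

```text
time_s: 7.35
ee_pos: [460.3, -279.7, 419.0]
ee_rot: [-179.9, -0.1, 114.3]
force: [1.6, -0.0, 1.1]
gripper_width: 55.2
gripper_force: 0.0
```

Request:
{"fn": "send_rows", "kwargs": {
  "steps": [
    [[0,0,-1,0,0.6],[0,0,-1,0,0.6],[0,0,-1,0,0.6],[0,0,-1,0,0.6],[0,0,-1,0,0.6]]
  ]
}}

```text
time_s: 7.77
ee_pos: [460.0, -279.5, 616.2]
ee_rot: [179.9, 0.2, 114.3]
force: [2.0, -0.5, 1.1]
gripper_width: 54.5
gripper_force: 0.0
```

```bash
python3 - <<'E'
from workcell import env
import cv2,numpy as np
s=env.state();print(s['qpos'].round(1),s['ee_pos'].round(),s['ee_rot'].round(1))
fs=[]
for n in("side","top"):
    f=env.grab_frame(n); np.savez(f"/tmp/{n}1.npz",**f); fs.append(f['pixels'])
a=cv2.resize(np.hstack([fs[0][60:300,200:480],fs[1][60:300,160:440]]),(800,343))
cv2.imwrite('pics/c1.png',a[:,:,::-1])
E
```

```text
[-32.5  20.6  27.9  -0.  131.3 -56.8] [ 460. -279.  616.] [179.9   0.2 114.3]
```

View pics/c1.png

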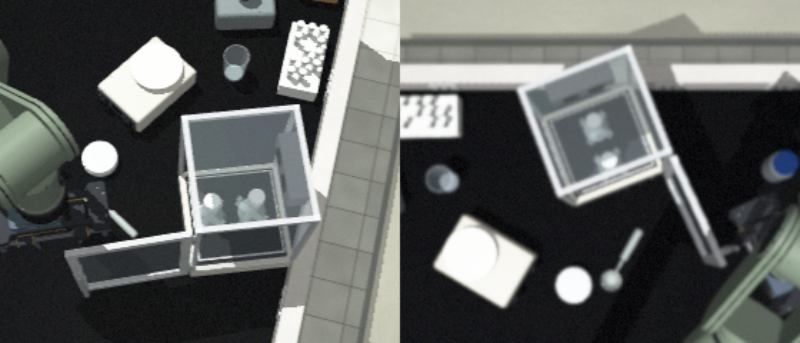

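Request:
{"fn": "send_rows", "kwargs": {
  "steps": [
    [[0,0,-1,0,0.6],[0,0,-1,0,0.6],[0,0,-1,0,0.6],[0,0,-1,0,0.6],[0,0,-1,0,0.6]]
  ]
}}

```text
time_s: 8.28
ee_pos: [371.7, -226.1, 696.6]
ee_rot: [-178.4, -2.8, 114.2]
force: [0.1, 0.6, -0.2]
gripper_width: 54.5
gripper_force: 0.0
```

Request:
{"fn": "send_rows", "kwargs": {
  "steps": [
    [[0,0,-1,0,0.6],[0,0,-1,0,0.6],[0,0,-1,0,0.6]]
  ]
}}

```text
time_s: 8.53
ee_pos: [345.4, -210.4, 719.3]
ee_rot: [179.9, -0.2, 114.3]
force: [0.2, 0.8, -0.3]
gripper_width: 54.6
gripper_force: 0.0
```

```bash
python3 - <<'E'
from workcell import env
s=env.state();print(s['qpos'].round(1),s['ee_pos'].round(),s['ee_rot'].round(1))
E
```

```text
[-33.1  17.3  12.4   0.4 150.4 -57.1] [ 345. -210.  719.] [179.9  -0.2 114.3]
```

Request:
{"fn": "send_rows", "kwargs": {
  "steps": [
    [[0,0,-1,0,0.6],[0,0,-1,0,0.6],[0,0,-1,0,0.6],[0,0,-1,0,0.6],[0,0,-1,0,0.6]]
  ]
}}

```text
time_s: 8.95
ee_pos: [299.9, -183.0, 753.1]
ee_rot: [177.0, 4.1, 114.2]
force: [-0.5, 0.2, 0.7]
gripper_width: 54.6
gripper_force: 0.0
```

```bash
python3 - <<'E'
from workcell import env
s=env.state();print(s['qpos'].round(2),s['ee_pos'].round(),s['ee_rot'].round(1))
E
```

```text
[-33.59  12.23  12.32   0.67 150.4  -57.27] [ 300. -183.  753.] [177.    4.1 114.2]
```

Request:
{"fn": "send_rows", "kwargs": {
  "steps": [
    [[0,0,0.5,0,0.6],[0,0,0,0,0.6],[0,0,0,0,0.6]]
  ]
}}

```text
time_s: 9.2
ee_pos: [301.8, -184.1, 733.9]
ee_rot: [177.2, 3.8, 114.2]
force: [-0.2, 0.8, 0.8]
gripper_width: 54.4
gripper_force: 0.0
```

```bash
python3 - <<'E'
from workcell import env
s=env.state();print(s['qpos'].round(2),s['ee_pos'].round(),s['ee_rot'].round(1))
E
```

```text
[-33.56   8.43  23.     0.56 143.86 -57.38] [ 302. -184.  734.] [177.2   3.8 114.2]
```

```bash
cat > k.py <<'E'
import numpy as np
from scipy.optimize import least_squares
from scipy.spatial.transform import Rotation as Ro
D=[(574.5,213.1,18.35,89.7,72.04),(538.3,616,20.6,27.9,131.3),(404.1,719.3,17.3,12.4,150.4),(351.4,753,12.23,12.32,150.4),(353.5,733.9,8.43,23.,143.86)]
def pl(c,q2,q3,q5):
    a,b,e,h,r0,L=c;q2,q3,q5=np.radians([q2,q3,q5]);s=q2+q3;S=s+q5
    return np.array([r0+a*np.sin(q2)+b*np.sin(s)+e*np.cos(s)+L*np.sin(S),h+a*np.cos(q2)+b*np.cos(s)-e*np.sin(s)+L*np.cos(S)])
f=least_squares(lambda c:np.concatenate([pl(c,*d[2:])-d[:2] for d in D]+[(c-[400,400,0,350,0,250])*.003]),[400,400,0,350,0,250.])
C=f.x
lo=np.array([-177.97,-48.28,12.27,-77.06,2.81,-146.56]);hi=np.array([177.97,115.42,149.76,257.06,150.46,146.56])
def fk(q):
    r,z=pl(C,q[1],q[2],0);
    r-=C[5]*np.sin(np.radians(q[1]+q[2]));z-=C[5]*np.cos(np.radians(q[1]+q[2]))
    R=Ro.from_euler('ZYZYZ',[q[0],q[1]+q[2],q[3],q[4],q[5]+90],degrees=True)
    return Ro.from_euler('z',q[0],degrees=True).apply([r,0,z])+R.apply([0,0,C[5]]),R
def ik(q,p,R,w=1.):
    def g(x):
        P,Q=fk(x);return np.r_[(P-p)/1000,w*(Q*R.inv()).as_rotvec()]
    return least_squares(g,np.clip(q,lo+1e-3,hi-1e-3),bounds=(lo,hi),x_scale=30).x
def step(q,row,w=1.):
    p,R=fk(q)
    return ik(q,p+R.apply(np.array(row[:3])*40),R*Ro.from_rotvec([0,0,row[3]*.12]),w)
E
python3 - <<'E'
from k import *
print(C.round(1),f.fun[:10].round(1))
q=np.array([-32.5,20.6,27.9,0,131.3,-56.8])
p,R=fk(q);print(p.round(),R.as_euler('xyz',degrees=True).round(1))
for i in range(13):
    q=step(q,[0,0,-1,0])
    if i in(4,7,12):p,R=fk(q);print(q.round(1),p.round(),R.as_euler('xyz',degrees=True).round(1))
E
```

```text
[5.906e+02 4.170e+02 2.520e+01 1.419e+02 4.000e-01 3.361e+02] [-0.   0.   0.1 -0.  -0.1  0.  -0.1  0.1  0.1 -0.1]Traceback (most recent call last):
  File "<stdin>", line 4, in <module>
  File "k.py", line 14, in fk
    R=Ro.from_euler('ZYZYZ',[q[0],q[1]+q[2],q[3],q[4],q[5]+90],degrees=True)
  File "scipy/spatial/transform/_rotation.pyx", line 1413, in scipy.spatial.transform._rotation.Rotation.from_euler
ValueError: Expected axis specification to be a non-empty string of upto 3 characters, got ZYZYZ
```

```bash
sed -i "s/R=Ro.from_euler('ZYZYZ'.*/R=Ro.from_euler('ZYZ',[q[0],q[1]+q[2],q[3]],degrees=True)*Ro.from_euler('YZ',[q[4],q[5]+90],degrees=True)/" k.py
python3 - <<'E'
from k import *
q=np.array([-32.5,20.6,27.9,0,131.3,-56.8])
p,R=fk(q);print(p.round(),R.as_euler('xyz',degrees=True).round(1))
for i in range(13):
    q=step(q,[0,0,-1,0])
    if i in(4,7,12):p,R=fk(q);print(q.round(1),p.round(),R.as_euler('xyz',degrees=True).round(1))
# push options from az 15 pose: world-direction pushes in arm plane
for ang in range(0,360,30):
    q=np.array([15,8.4,23,0.6,143.9,-20.]);n=60
    for i in range(n):
        p,R=fk(q);a=np.radians(ang);d=np.array([np.cos(a)*np.cos(.262),np.cos(a)*np.sin(.262),np.sin(a)])
        q=ik(q,p+40*d,R)
    p,R=fk(q);print(ang,q.round(0),p.round(),'S',np.degrees(np.arccos(R.apply([0,0,1])[2])).round(1))
E
```

```text
[ 454. -289.  616.] [179.9   0.2 114.3]
[-32.5  20.8  12.3   0.  145.4 -56.8] [ 395. -251.  694.] [179.1   1.3 114.3]
[-32.5  17.4  12.3   0.  147.9 -56.8] [ 354. -226.  719.] [178.6   2.1 114.3]
[-32.5  12.4  12.9   0.  150.5 -56.8] [ 298. -190.  750.] [177.7   3.5 114.2]
0 [ 15.  76.  12.   0.  55. -21.] [1149.  310.   -8.] S 144.0
30 [ 15.  48.  12.   0.  81. -20.] [991. 268. 453.] S 141.6
60 [ 15.  20.  12.   1. 115. -20.] [606. 166. 756.] S 146.8
90 [  9.  -6.  12.   6. 147. -20.] [151.  45. 841.] S 153.3
120 [ 16. -29.  25.   4. 150. -16.] [-102.  -17.  795.] S 146.9
150 [ 16. -48.  50.   6. 150. -13.] [-242.  -52.  654.] S 152.1
180 [ 17. -48.  66.   4. 150. -14.] [-215.  -53.  596.] S 168.1
210 [ 16. -48.  88.   1. 150. -18.] [-207.  -55.  510.] S 170.1
240 [ 15. -48. 150.   0.  87. -21.] [-84. -21.  95.] S 171.4
270 [ 13. 115.  61.  20.   6. -42.] [ 504.  133. -865.] S 176.8
300 [ 15. 115.  27.   1.  22. -21.] [ 828.  224. -782.] S 164.5
330 [ 15. 102.  12.   1.  37. -21.] [1067.  288. -476.] S 151.9
```

```bash
cat >> k.py <<'E'
def show(rows):
    for i in range(0,len(rows),5): print(str([[ [float(round(v,2)) for v in r] for r in rows[i:i+5]]]).replace(' ',''))
def info(q):
    p,R=fk(q);z=R.apply([0,0,1]);y=R.apply([0,1,0])
    print('q',q.round(1),'p',p.round(),'az',np.degrees(np.arctan2(z[1],z[0])).round(1),'pitch dn',np.degrees(np.arcsin(-z[2])).round(1),'ytilt',np.degrees(np.arcsin(y[2])).round(1))
def goto(q,p1,n,dyaw=0,fing=.6,dec=2):
    rows=[]
    for k in range(n):
        p,R=fk(q);d=R.inv().apply((np.array(p1)-p)/(n-k))/40
        r=[*np.round(d,dec),round(np.radians(dyaw)/n/.12,dec),fing];rows.append(r);q=step(q,r)
    return q,rows
E
python3 - <<'E'
from k import *
from workcell import env
s=env.state();q=s['qpos'];p,R=fk(q);print(p.round(1),s['ee_pos'].round(1),R.as_euler('xyz',degrees=True).round(1),s['ee_rot'].round(1))
q,rows=goto(q,(390,80,720),10);show(rows);info(q)
az=np.radians(15);el=np.radians(55)
d=np.array([np.cos(el)*np.cos(az),np.cos(el)*np.sin(az),np.sin(el)])
rows=[]
for i in range(75):
    p,R=fk(q);r=[*np.round(R.inv().apply(d)*.98,1),0,.6];r=[float(np.clip(v,-1,1)) for v in r];rows.append(r);q=step(q,r)
    if i%5==4:print(rows[-1]);info(q)
E
```

```text
[ 295.7 -193.9  733.8] [ 301.8 -184.1  733.9] [177.2   3.8 114.2] [177.2   3.8 114.2]
[[[0.53,0.5,0.02,0.0,0.6],[0.53,0.49,0.02,0.0,0.6],[0.53,0.5,0.02,0.0,0.6],[0.53,0.49,0.02,0.0,0.6],[0.53,0.5,0.03,0.0,0.6]]]
[[[0.53,0.49,0.02,0.0,0.6],[0.53,0.5,0.03,0.0,0.6],[0.53,0.49,0.02,0.0,0.6],[0.53,0.5,0.03,0.0,0.6],[0.52,0.49,0.02,0.0,0.6]]]
q [ 14.4  12.8  19.9  -5.5 143.8 -14.5] p [390.  80. 720.] az -29.6 pitch dn 85.3 ytilt 2.8
[-0.1, 0.6, -0.8, 0.0, 0.6]
q [ 15.8  17.4  12.3  -6.2 145.2 -13.8] p [424.  98. 721.] az -19.9 pitch dn 83.9 ytilt 4.4
[-0.2, 0.6, -0.7, 0.0, 0.6]
q [ 15.3  18.9  12.3  -6.  141.9 -14. ] p [458. 103. 711.] az -13.4 pitch dn 82.3 ytilt 6.1
[-0.2, 0.7, -0.7, 0.0, 0.6]
q [ 14.4  20.2  12.3  -5.7 138.5 -14.6] p [491. 103. 703.] az -8.8 pitch dn 80.4 ytilt 8.0
[-0.2, 0.7, -0.7, 0.0, 0.6]
q [ 14.   21.4  12.3  -5.5 135.1 -14.8] p [522. 107. 696.] az -5.5 pitch dn 78.2 ytilt 10.2
[-0.2, 0.7, -0.7, 0.0, 0.6]
q [ 13.8  21.9  12.3  -5.5 132.2 -14.9] p [544. 109. 695.] az -3.0 pitch dn 75.9 ytilt 12.5
[-0.2, 0.7, -0.6, 0.0, 0.6]
q [ 13.6  22.6  12.3  -5.4 129.1 -15. ] p 
[... 420 characters left out ...]
0.5, 0.0, 0.6]
q [ 14.6  24.   12.3  -5.9 116.7 -14.2] p [646. 137. 704.] az 3.1 pitch dn 62.6 ytilt 25.2
[-0.2, 0.9, -0.4, 0.0, 0.6]
q [ 15.   24.4  12.3  -6.1 113.4 -13.9] p [665. 144. 709.] az 3.8 pitch dn 59.7 ytilt 28.1
[-0.2, 0.9, -0.4, 0.0, 0.6]
q [ 15.6  24.8  12.3  -6.5 109.9 -13.5] p [684. 154. 715.] az 4.5 pitch dn 56.6 ytilt 31.0
[-0.2, 0.9, -0.3, 0.0, 0.6]
q [ 16.1  25.1  12.3  -6.8 106.4 -13.2] p [704. 163. 722.] az 5.1 pitch dn 53.4 ytilt 34.0
[-0.2, 0.9, -0.3, 0.0, 0.6]
q [ 16.5  25.3  12.3  -7.1 103.1 -12.9] p [720. 170. 732.] az 5.6 pitch dn 50.3 ytilt 37.0
[-0.2, 0.9, -0.2, 0.0, 0.6]
q [ 16.7  25.6  12.3  -7.3  99.7 -12.7] p [736. 178. 742.] az 6.1 pitch dn 47.1 ytilt 40.0
```

```bash
sed -i "s/apply(\[r,0,z\])/apply([r,11.4,z])/" k.py
python3 - <<'E'
from k import *
from workcell import env
s=env.state();q=s['qpos'];p,R=fk(q);print(p.round(1),s['ee_pos'].round(1))
q,rows=goto(q,(390,110,720),10,dec=1);show(rows);info(q)
az=np.radians(28)
rows=[]
for i in range(90):
    el=np.radians(50 if i<50 else 65)
    d=np.array([np.cos(el)*np.cos(az),np.cos(el)*np.sin(az),np.sin(el)])
    p,R=fk(q);r=[*np.round(R.inv().apply(d)*.98,1),0,.6];r=[float(np.clip(v,-1,1)) for v in r];rows.append(r);q=step(q,r)
    if i%10==9:print(rows[-1]);info(q)
E
```

```text
[ 302.  -184.4  733.8] [ 301.8 -184.1  733.9]
[[[0.6,0.5,0.0,0.0,0.6],[0.6,0.5,0.0,0.0,0.6],[0.6,0.5,0.0,0.0,0.6],[0.6,0.5,0.0,0.0,0.6],[0.6,0.5,0.0,0.0,0.6]]]
[[[0.6,0.5,0.0,0.0,0.6],[0.6,0.5,0.1,0.0,0.6],[0.5,0.5,0.0,0.0,0.6],[0.6,0.5,0.1,0.0,0.6],[0.5,0.5,0.0,0.0,0.6]]]
q [ 16.8  13.9  18.1  -5.9 144.5 -12.3] p [390. 109. 720.] az -29.6 pitch dn 85.3 ytilt 2.8
[-0.0, 0.7, -0.7, 0.0, 0.6]
q [ 22.   21.1  12.3  -6.4 139.9  -7.5] p [470. 176. 694.] az -10.6 pitch dn 82.3 ytilt 6.3
[-0.0, 0.8, -0.6, 0.0, 0.6]
q [ 24.9  23.8  12.3  -6.7 133.1  -4.7] p [521. 223. 675.] az -0.1 pitch dn 78.3 ytilt 10.6
[-0.0, 0.8, -0.6, 0.0, 0.6]
q [ 26.6  26.1  12.3  -7.  125.9  -3. ] p [571. 262. 662.] az 6.3 pitch dn 73.5 ytilt 15.7
[-0.0, 0.9, -0.5, 0.0, 0.6]
q [ 27.8  27.5  12.3  -7.3 119.2  -1.9] p [612. 293. 658.] az 10.3 pitch dn 68.2 ytilt 21.0
[-0.0, 0.9, -0.4, 0.0, 0.6]
q [ 28.5  28.9  12.3  -7.6 111.8  -1.2] p [656. 322. 659.] az 13.2 pitch dn 62.3 ytilt 27.0
[-0.1, 0.8, -0.5, 0.0, 0.6]
q [ 26.6  24.8  12.3  -6.8 109.6  -3. ] p [639. 291. 716.] az 15.1 pitch dn 56.2 ytilt 33.1
[-0.1, 0.9, -0.4, 0.0, 0.6]
q [ 25.2  22.1  12.3  -6.  105.8  -4.2] p [636. 274. 762.] az 16.2 pitch dn 50.0 ytilt 39.4
[-0.1, 0.9, -0.3, 0.0, 0.6]
q [ 24.2  20.3  12.3  -5.3 101.1  -5. ] p [641. 266. 802.] az 17.0 pitch dn 43.5 ytilt 45.8
[-0.1, 1.0, -0.2, 0.0, 0.6]
q [23.4 19.1 12.3 -4.8 95.8 -5.5] p [648. 263. 840.] az 17.5 pitch dn 37.1 ytilt 52.1
```

Request:
{"fn": "send_rows", "kwargs": {
  "steps": [
    [[0.6,0.5,0,0,0.6],[0.6,0.5,0,0,0.6],[0.6,0.5,0,0,0.6],[0.6,0.5,0,0,0.6],[0.6,0.5,0,0,0.6]]
  ]
}}

```text
time_s: 9.62
ee_pos: [345.1, -32.8, 732.6]
ee_rot: [176.9, 4.1, 114.1]
force: [0.9, -0.3, -0.2]
gripper_width: 54.9
gripper_force: 0.0
```

Request:
{"fn": "send_rows", "kwargs": {
  "steps": [
    [[0.6,0.5,0,0,0.6],[0.6,0.5,0.1,0,0.6],[0.5,0.5,0,0,0.6],[0.6,0.5,0.1,0,0.6],[0.5,0.5,0,0,0.6]]
  ]
}}

```text
time_s: 10.03
ee_pos: [390.5, 110.8, 721.4]
ee_rot: [176.9, 4.0, 114.2]
force: [1.0, 0.5, 0.3]
gripper_width: 54.7
gripper_force: 0.0
```

Request:
{"fn": "send_rows", "kwargs": {
  "steps": [
    [[0,0.7,-0.7,0,0.6],[0,0.7,-0.7,0,0.6],[0,0.7,-0.7,0,0.6],[0,0.7,-0.7,0,0.6],[0,0.7,-0.7,0,0.6]]
  ]
}}

```text
time_s: 10.45
ee_pos: [383.2, 134.9, 718.0]
ee_rot: [-179.2, 3.2, 114.2]
force: [0.8, -0.3, -0.9]
gripper_width: 54.5
gripper_force: 0.0
```

Request:
{"fn": "send_rows", "kwargs": {
  "steps": [
    [[0,0.7,-0.7,0,0.6],[0,0.7,-0.7,0,0.6],[0,0.7,-0.7,0,0.6],[0,0.7,-0.7,0,0.6],[0,0.7,-0.7,0,0.6]]
  ]
}}

```text
time_s: 10.87
ee_pos: [394.1, 157.4, 704.9]
ee_rot: [-177.6, 3.0, 114.2]
force: [0.5, 0.7, -0.0]
gripper_width: 54.7
gripper_force: 0.0
```

Request:
{"fn": "send_rows", "kwargs": {
  "steps": [
    [[0,0.8,-0.6,0,0.6],[0,0.8,-0.6,0,0.6],[0,0.8,-0.6,0,0.6],[0,0.8,-0.6,0,0.6],[0,0.8,-0.6,0,0.6]]
  ]
}}

```text
time_s: 11.28
ee_pos: [417.7, 180.2, 680.7]
ee_rot: [-174.6, 2.7, 114.2]
force: [-0.3, 0.2, 0.3]
gripper_width: 55.2
gripper_force: 0.0
```

```bash
python3 - <<'E'
from k import *
from workcell import env
s=env.state();info(s['qpos']);print(s['time_s'])
E
```

```text
q [ 23.9  22.6  12.3  -5.5 150.4  -4.8] p [418. 180. 681.] az -129.1 pitch dn 84.0 ytilt -5.4
11.2833
```

```bash
cat > d.py <<'E'
from k import *
def jac(q,w):
    p,R=fk(q);J=np.zeros((6,6))
    for i in range(6):
        x=q.copy();x[i]+=.01;P,Q=fk(x);J[:,i]=np.r_[(P-p)/1000,w*(Q*R.inv()).as_rotvec()]/np.radians(.01)
    return J
def dls(q,p1,R1,N=30,lam=.05,w=1.,mx=None):
    q0=q.copy()
    for _ in range(N):
        p,R=fk(q);e=np.r_[(p1-p)/1000,w*(R1*R.inv()).as_rotvec()]
        if np.linalg.norm(e)<1e-4:break
        J=jac(q,w);q=np.clip(q+np.degrees(J.T@np.linalg.solve(J@J.T+lam**2*np.eye(6),e)),lo,hi)
    return q
def dstep(q,row,**k):
    p,R=fk(q);q1=dls(q,p+R.apply(np.array(row[:3])*40),R*Ro.from_rotvec([0,0,row[3]*.12]),**k)
    m=np.max(np.abs(q1-q)/(np.array([147.25,147.25,180,180,180,180])*.7/12))
    return q+(q1-q)/max(1,m)
def S(q):
    z=fk(q)[1].apply([0,0,1]);a=np.radians(q[0]);return np.degrees(np.arctan2(z[0]*np.cos(a)+z[1]*np.sin(a),-z[2])).round(1)
E
python3 - <<'E'
from d import *
print('obs -3.2 r~435 z697| 0 r404 z719 q2 17.3| 5 r351 z753 q2 12.2 || z718 r406,-? | 704 r424 | S -5.9 z681 r455 q2 22.6 j5 150')
for N in(1,3,10,40):
  for lam in(.01,.05,.2):
    o=[];q=np.array([-33.,20.6,27.9,0,131.3,-56.8])
    for i in range(13):
        q=dstep(q,[0,0,-1,0],N=N,lam=lam)
        if i in(4,7,12):p,R=fk(q);o.append((float(S(q)),np.hypot(*p[:2]).round(),p[2].round(),q[1].round(1),q[4].round()))
    q=np.array([17.5,13.9,18.1,-5.9,144.5,-12.3])
    for i in range(15):
        q=dstep(q,[0,.7,-.7,0] if i<10 else[0,.8,-.6,0],N=N,lam=lam)
        if i%5==4:p,R=fk(q);o.append((float(S(q)),np.hypot(*p[:2]).round(),p[2].round(),q[1].round(1),q[4].round()))
    print(N,lam,*[tuple(map(float,x)) for x in o])
E
```

```text
obs -3.2 r~435 z697| 0 r404 z719 q2 17.3| 5 r351 z753 q2 12.2 || z718 r406,-? | 704 r424 | S -5.9 z681 r455 q2 22.6 j5 150
1 0.01 (-39.0, 678.0, 337.0, 56.3, 150.0) (-64.8, 695.0, 24.0, 82.1, 150.0) (-98.2, 516.0, -339.0, 115.4, 150.0) (-41.4, 677.0, 342.0, 56.8, 150.0) (-92.6, 696.0, -27.0, 94.0, 150.0) (-120.5, 613.0, -237.0, 115.4, 150.0)
1 0.05 (-28.8, 632.0, 454.0, 46.1, 150.0) (-46.7, 698.0, 245.0, 64.0, 150.0) (-76.5, 657.0, -115.0, 93.8, 150.0) (-35.5, 657.0, 399.0, 51.6, 150.0) (-75.5, 698.0, 14.0, 86.3, 150.0) (-112.0, 598.0, -251.0, 113.9, 150.0)
1 0.2 (2.0, 471.0, 691.0, 20.1, 144.0) (-1.5, 429.0, 704.0, 19.5, 150.0) (-1.8, 422.0, 707.0, 19.1, 150.0) (-1.9, 465.0, 685.0, 21.9, 148.0) (-12.1, 522.0, 619.0, 29.8, 150.0) (-22.0, 590.0, 528.0, 39.2, 150.0)
3 0.01 (-42.7, 689.0, 294.0, 59.9, 150.0) (-68.4, 686.0, -20.0, 85.7, 150.0) (-98.2, 516.0, -339.0, 115.4, 150.0) (-42.4, 665.0, 387.0, 54.6, 150.0) (-79.8, 717.0, 194.0, 77.5, 150.0) (-108.6, 676.0, -108.0, 103.6, 150.0)
3 0.05 (-30.0, 639.0, 441.0, 47.3, 150.0) (-45.8, 696.0, 256.0, 63.1, 150.0) (-72.0, 675.0, -63.0, 89.3
[... 936 characters left out ...]
4.7, 150.0) (-28.3, 627.0, 464.0, 45.4, 150.0)
40 0.01 (-41.1, 684.0, 312.0, 58.4, 150.0) (-65.2, 694.0, 19.0, 82.5, 150.0) (-98.2, 516.0, -339.0, 115.4, 150.0) (-38.0, 646.0, 433.0, 50.5, 150.0) (-72.1, 707.0, 268.0, 70.9, 150.0) (-101.2, 702.0, -21.0, 96.2, 150.0)
40 0.05 (-30.1, 639.0, 440.0, 47.3, 150.0) (-45.6, 696.0, 258.0, 62.9, 150.0) (-71.6, 676.0, -58.0, 88.9, 150.0) (-36.7, 654.0, 409.0, 51.4, 150.0) (-82.8, 718.0, 145.0, 81.2, 150.0) (-110.5, 668.0, -129.0, 105.5, 150.0)
40 0.2 (-8.8, 487.0, 652.0, 26.0, 150.0) (-8.5, 485.0, 654.0, 25.8, 150.0) (-8.2, 481.0, 657.0, 25.4, 150.0) (-8.4, 481.0, 658.0, 25.5, 150.0) (-17.7, 557.0, 574.0, 34.7, 150.0) (-28.3, 627.0, 464.0, 45.4, 150.0)
```

```bash
python3 - <<'E'
from d import *
O=np.array([(-3.2,435,697),(0,404,719),(5,351,753),(0,406,718),(-1.5,424,704),(-5.9,455,681)],float)
res=[]
for w in(.15,.3,1.,3):
 for N in(1,2,5,20,60):
  for lam in(.03,.1,.2,.3,.5):
    o=[];q=np.array([-33.,20.6,27.9,0,131.3,-56.8])
    for i in range(13):
        q=dstep(q,[0,0,-1,0],N=N,lam=lam*w,w=w)
        if i in(4,7,12):p,R=fk(q);o.append((S(q),np.hypot(*p[:2]),p[2]))
    q=np.array([17.5,13.9,18.1,-5.9,144.5,-12.3])
    for i in range(15):
        q=dstep(q,[0,.7,-.7,0] if i<10 else[0,.8,-.6,0],N=N,lam=lam*w,w=w)
        if i%5==4:p,R=fk(q);o.append((S(q),np.hypot(*p[:2]),p[2]))
    o=np.array(o);res.append((np.abs((o-O)/[1,10,10]).mean(),w,N,lam,o))
res.sort(key=lambda r:r[0])
for r in res[:4]:print(r[:4],r[4].round(1).tolist())
E
```

```text
(np.float64(3.4002036955294264), 3, 5, 0.2) [[0.4, 463.9, 681.5], [0.5, 420.8, 710.4], [2.8, 374.5, 739.2], [2.7, 460.3, 701.8], [0.8, 504.5, 671.8], [-1.1, 562.9, 628.0]]
(np.float64(3.4344062736006618), 1.0, 1, 0.3) [[2.2, 472.8, 679.6], [3.3, 432.9, 709.8], [3.9, 368.0, 744.5], [4.0, 455.3, 708.5], [-0.2, 499.9, 671.1], [-4.5, 558.6, 617.9]]
(np.float64(3.5425595695782537), 3, 20, 0.3) [[0.4, 466.5, 688.7], [-0.0, 420.5, 712.3], [1.4, 373.6, 733.9], [2.9, 460.3, 702.4], [2.0, 503.8, 676.7], [1.3, 560.9, 638.9]]
(np.float64(3.572449915943037), 3, 20, 0.2) [[-0.7, 467.5, 687.0], [-1.7, 422.3, 706.9], [1.6, 387.4, 731.0], [1.8, 460.9, 698.7], [-0.1, 506.7, 667.4], [-1.9, 566.4, 622.2]]
```

Request:
{"fn": "send_rows", "kwargs": {
  "steps": [
    [[0,0,-1,0,0.6],[0,0,-1,0,0.6],[0,0,-1,0,0.6],[0,0,-1,0,0.6],[0,0,-1,0,0.6]]
  ]
}}

```text
time_s: 11.7
ee_pos: [366.4, 163.7, 721.5]
ee_rot: [180.0, 3.1, 114.2]
force: [-0.7, -0.2, 0.0]
gripper_width: 55.0
gripper_force: 0.0
```

Request:
{"fn": "send_rows", "kwargs": {
  "steps": [
    [[0,0,-1,0,0.6],[0,0,-1,0,0.6],[0,0,-1,0,0.6],[0,0,-1,0,0.6],[0,0,-1,0,0.6]]
  ]
}}

```text
time_s: 12.12
ee_pos: [317.2, 148.3, 753.8]
ee_rot: [175.0, 3.5, 114.2]
force: [-0.5, -0.9, -0.3]
gripper_width: 54.4
gripper_force: 0.0
```

```bash
python3 - <<'E'
from d import *
from workcell import env
s=env.state();info(s['qpos']);print(s['time_s'],S(s['qpos']))
E
```

```text
q [ 26.8  12.3  12.3  -7.6 150.4  -4.3] p [317. 148. 754.] az -11.0 pitch dn 83.9 ytilt 5.0
12.1167 4.8
```

Request:
{"fn": "send_rows", "kwargs": {
  "steps": [
    [[0,-0.3,-0.95,0,0.6],[0,-0.3,-0.95,0,0.6],[0,-0.3,-0.95,0,0.6],[0,-0.3,-0.95,0,0.6],[0,-0.3,-0.95,0,0.6]]
  ]
}}

```text
time_s: 12.53
ee_pos: [243.0, 118.6, 792.9]
ee_rot: [167.8, 4.1, 114.1]
force: [0.1, -0.7, -0.6]
gripper_width: 54.5
gripper_force: 0.0
```

```bash
cat > st.py <<'E'
from d import *
from workcell import env
s=env.state();info(s['qpos']);print(s['time_s'],S(s['qpos']))
E
python3 st.py
```

```text
q [ 30.1   5.1  12.3 -10.6 150.4  -4.3] p [243. 119. 793.] az 6.0 pitch dn 77.1 ytilt 12.2
12.5333 11.8
```

Request:
{"fn": "send_rows", "kwargs": {
  "steps": [
    [[0,-0.3,-0.95,0,0.6],[0,-0.3,-0.95,0,0.6],[0,-0.3,-0.95,0,0.6],[0,-0.3,-0.95,0,0.6],[0,-0.3,-0.95,0,0.6]]
  ]
}}

```text
time_s: 12.95
ee_pos: [168.6, 85.3, 821.5]
ee_rot: [160.6, 4.3, 114.0]
force: [0.4, 0.4, -0.4]
gripper_width: 54.7
gripper_force: 0.0
```

```bash
python3 st.py
```

```text
q [ 39.5  -1.7  12.3 -18.6 150.4  -3. ] p [169.  86. 821.] az 11.8 pitch dn 70.1 ytilt 19.3
12.95 17.7
```

Request:
{"fn": "send_rows", "kwargs": {
  "steps": [
    [[-0.2,0,0,0,0.6],[-0.2,0,0,0,0.6],[-0.2,0,0,0,0.6],[-0.2,0,0,0,0.6],[0,-0.3,-0.95,0,0.6]]
  ]
}}

```text
time_s: 13.37
ee_pos: [167.6, 50.8, 824.2]
ee_rot: [160.0, 4.6, 113.6]
force: [1.8, -0.1, -0.0]
gripper_width: 54.7
gripper_force: 0.0
```

```bash
cat >> st.py <<'E'
p,R=fk(s['qpos']);print('wrist',(p-R.apply([0,0,C[5]])).round(), 'plane az of toolz/y', R.apply([0,1,0]).round(2),R.apply([0,0,1]).round(2))
E
python3 st.py
```

```text
q [ 17.1  -3.3  12.6  -4.2 150.3 -11.4] p [168.  51. 824.] az 11.1 pitch dn 69.5 ytilt 19.9
13.3667 20.4
wrist [  53.   28. 1139.] plane az of toolz/y [0.85 0.4  0.34] [ 0.34  0.07 -0.94]
```

Request:
{"fn": "send_rows", "kwargs": {
  "steps": [
    [[0.03,-0.3,-0.95,0,0.6],[0.03,-0.3,-0.95,0,0.6],[0.03,-0.3,-0.95,0,0.6],[0.03,-0.3,-0.95,0,0.6],[0.03,-0.3,-0.95,0,0.6]]
  ]
}}

```text
time_s: 13.78
ee_pos: [78.1, 21.9, 841.9]
ee_rot: [152.3, 5.9, 113.5]
force: [1.1, 0.0, 0.9]
gripper_width: 54.6
gripper_force: 0.0
```

```bash
python3 st.py
```

```text
q [ 17.6 -10.9  12.3  -4.9 150.4 -12.2] p [ 79.  22. 842.] az 12.4 pitch dn 61.8 ytilt 27.5
13.7833 28.1
wrist [ -76.  -12. 1138.] plane az of toolz/y [0.79 0.4  0.46] [ 0.46  0.1  -0.88]
```

Request:
{"fn": "send_rows", "kwargs": {
  "steps": [
    [[0.03,-0.3,-0.95,0,0.6],[0.03,-0.3,-0.95,0,0.6],[0.03,-0.3,-0.95,0,0.6],[0.03,-0.3,-0.95,0,0.6],[0.03,-0.3,-0.95,0,0.6]]
  ]
}}

```text
time_s: 14.2
ee_pos: [-6.3, -5.2, 846.5]
ee_rot: [145.2, 7.2, 112.7]
force: [1.0, 0.8, -0.2]
gripper_width: 54.5
gripper_force: 0.0
```

Request:
{"fn": "send_rows", "kwargs": {
  "steps": [
    [[0.03,-0.3,-0.95,0,0.6],[0.03,-0.3,-0.95,0,0.6],[0.03,-0.3,-0.95,0,0.6],[0.03,-0.3,-0.95,0,0.6],[0.03,-0.3,-0.95,0,0.6]]
  ]
}}

```text
time_s: 14.62
ee_pos: [-90.8, -31.5, 840.0]
ee_rot: [138.1, 8.5, 111.6]
force: [0.3, -0.0, -0.4]
gripper_width: 54.5
gripper_force: 0.0
```

```bash
python3 st.py
```

```text
q [ 16.3 -25.3  12.3  -5.6 150.4 -14.5] p [-90. -31. 840.] az 12.2 pitch dn 47.4 ytilt 41.3
14.6167 42.5
wrist [-312.  -79. 1088.] plane az of toolz/y [0.66 0.37 0.66] [ 0.66  0.14 -0.74]
```

Request:
{"fn": "send_rows", "kwargs": {
  "steps": [
    [[0.03,-0.3,-0.95,0,0.6],[0.03,-0.3,-0.95,0,0.6],[0.03,-0.3,-0.95,0,0.6],[0.03,-0.3,-0.95,0,0.6],[0.03,-0.3,-0.95,0,0.6]]
  ]
}}

```text
time_s: 15.03
ee_pos: [-174.1, -56.6, 822.4]
ee_rot: [131.0, 9.8, 110.3]
force: [0.3, 0.4, 0.5]
gripper_width: 54.5
gripper_force: 0.0
```

Request:
{"fn": "send_rows", "kwargs": {
  "steps": [
    [[0.03,-0.3,-0.95,0,0.6],[0.03,-0.3,-0.95,0,0.6],[0.03,-0.3,-0.95,0,0.6],[0.03,-0.3,-0.95,0,0.6],[0.03,-0.3,-0.95,0,0.6]]
  ]
}}

```text
time_s: 15.45
ee_pos: [-254.9, -80.3, 794.1]
ee_rot: [123.9, 11.0, 108.6]
force: [-0.1, 0.0, -0.8]
gripper_width: 54.3
gripper_force: 0.0
```

```bash
python3 st.py; python3 - <<'E'
# measure targets meanwhile from saved frames
from h import *
for n in('side','top'):
    f=np.load(f'/tmp/{n}1.npz');P=pts(f);img=f['pixels'];z=P[...,2]
    # plate: bright white disc, z ~92
    m=((z>84)&(z<102)&(P[...,0]>330)&(P[...,0]<560)&(P[...,1]>200)&(P[...,1]<430)&(img.min(-1)>215)).astype(np.uint8)
    m=cv2.morphologyEx(m,cv2.MORPH_OPEN,np.ones((3,3)))
    k,l,st,c=cv2.connectedComponentsWithStats(m);i=1+np.argmax(st[1:,4])
    cs,_=cv2.findContours((l==i).astype(np.uint8),cv2.RETR_EXTERNAL,cv2.CHAIN_APPROX_NONE)
    q=np.array([ray(f,u,v,92)[:2] for u,v in max(cs,key=cv2.contourArea)[:,0]],np.float32)
    print(n,'plate',st[i],cv2.minEnclosingCircle(q),cv2.fitEllipse(q))
    # front flask cap: white, near projected position at z=188
    K=f['intrinsics'];T=f['cam_to_world'];w=np.linalg.inv(T)@np.array([676,2,188,1]);u,v=(K@w[:3]/w[2])[:2];print('pred cap px',u,v)
    x0,y0=int(u)-14,int(v)-14;g=cv2.cvtColor(img[y0:y0+28,x0:x0+28],cv2.COLOR_RGB2GRAY)
    big=cv2.resize(g,None,fx=12,fy=12,interpolation=cv2.INTER_CUBIC);cv2.imwrite(f'/tmp/{n}g.png',big)
a=np.hstack([cv2.imread('/tmp/sideg.png'),cv2.imread('/tmp/topg.png')]);cv2.imwrite('pics/cap.png',a)
E
```

```text
q [ 15.5 -39.7  12.3  -7.2 150.4 -17.1] p [-253.  -80.  794.] az 11.3 pitch dn 33.2 ytilt 54.6
15.45 56.8
wrist [-529. -135.  978.] plane az of toolz/y [0.48 0.33 0.81] [ 0.82  0.16 -0.55]
side plate [291  90  36  32 810] ((448.6591491699219, 359.01849365234375), 67.5676498413086) ((448.56182861328125, 359.1590270996094), (121.6450424194336, 128.31997680664062), 115.27021789550781)
pred cap px 347.4462921683193 200.10351205401602
top plate [ 191  219   37   37 1039] ((446.4108581542969, 357.212158203125), 67.30889892578125) ((445.49310302734375, 357.19061279296875), (129.04312133789062, 130.05059814453125), 174.56146240234375)
pred cap px 306.1014354597812 171.08494356495078
```

View pics/cap.png

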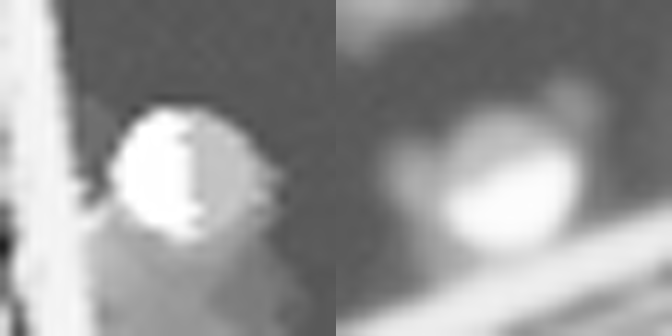

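```bash
python3 - <<'E'
from d import *
from workcell import env
s=env.state();q=s['qpos'];p,R=fk(q)
T=env.grab_frame('wrist')['cam_to_world'];print('cam in tool',R.inv().apply(T[:3,3]-s['ee_pos']).round())
# line back over the top
a=np.radians(15.5);d=np.array([np.cos(a),np.sin(a),0])
for t in range(0,751,150):
    x=p+d*t+np.array([0,0,-20-.1*t]);qq=ik(q,x,R);e=np.linalg.norm(fk(qq)[0]-x);print(t,qq.round(0),x.round(),e.round(1));q=qq
for turn in(-76.8,103.2):
    R2=R*Ro.from_euler('z',turn,degrees=True);z=R2.apply([0,0,1]);q0=q.copy();q0[5]+=turn
    print('y',R2.apply([0,1,0]).round(3),'x',R2.apply([1,0,0]).round(2))
    ix=np.array([np.cos(np.radians(21.3)),np.sin(np.radians(21.3)),0])
    for n,g in(('pre',[677,2,175]-180*ix),('grasp',[677,2,175]),('lift',[677,2,217]),('out',[677,2,217]-230*ix),('mid',[470,150,270]),('over',[447,358,240]),('place',[447,358,197])):
        x=np.array(g)+19*z;qq=ik(q0,x,R2,);f,Rf=fk(qq);print(n,qq.round(0),x.round(),np.linalg.norm(f-x).round(1),np.degrees((Rf*R2.inv()).magnitude()).round(1));q0=qq
E
```

```text
cam in tool [  66.    0. -171.]
0 [ 16. -45.  23.  -6. 145. -16.] [-253.  -80.  774.] 0.0
150 [ 16. -48.  51.  -4. 121. -13.] [-109.  -40.  759.] 6.3
300 [ 16. -46.  68.  -4. 101. -12.] [ 36.   0. 744.] 0.0
450 [ 16. -39.  77.  -4.  85. -11.] [180.  40. 729.] 0.0
600 [ 15. -29.  81.  -4.  72. -10.] [325.  80. 714.] 0.0
750 [ 15. -17.  79.  -4.  62.  -9.] [469. 120. 699.] 0.0
y [-0.196  0.981 -0.   ] x [-0.54 -0.11 -0.84]
pre [  -1.  -10.  132.   50.    8. -147.] [525. -60. 165.] 154.6 5.1
grasp [   2.   11.  113.   51.    6. -147.] [693.   5. 165.] 118.4 5.0
lift [   0.    9.  112.   51.    9. -147.] [693.   5. 207.] 95.2 4.0
out [  -5.  -16.  134.   48.   14. -147.] [478. -78. 207.] 140.2 4.4
mid [  10.  -12.  134.   56.    3. -147.] [486. 153. 260.] 49.3 1.6
over [ 58.   4. 122. -77.  38.  15.] [463. 361. 230.] 45.8 1.8
place [ 60.   6. 122. -77.  39.  17.] [463. 361. 187.] 74.1 2.9
y [ 0.196 -0.981  0.   ] x [0.54 0.11 0.84]
pre [-27.   9. 142. 120.  37. -60.] [525. -60. 165.] 0.0 0.0
grasp [ -8.  19. 125. 138.  25. -62.] [693.   5. 165.] 0.0 0.0
lift [ -8.  15. 122. 126.  20. -48.] [693.   5. 207.] 0.0 0.0
out [-36.   0. 141.  99.  39. -43.] [478. -78. 207.] 0.0 0.0
mid [  22.   -7.  137.  238.   11. -142.] [486. 153. 260.] 0.0 0.0
over [  54.   10.  130.  257.   36. -138.] [463. 361. 230.] 26.2 0.9
place [  57.   12.  131.  257.   38. -134.] [463. 361. 187.] 0.0 0.0
```

Request:
{"fn": "send_rows", "kwargs": {
  "steps": [
    [[0.03,-0.3,-0.95,0,0.6],[0.03,-0.3,-0.95,0,0.6],[0.03,-0.3,-0.95,0,0.6],[0.03,-0.3,-0.95,0,0.6],[0.03,-0.3,-0.95,0,0.6]]
  ]
}}

```text
time_s: 15.92
ee_pos: [-330.7, -101.3, 756.1]
ee_rot: [116.8, 12.2, 106.7]
force: [-0.8, -0.9, 0.8]
gripper_width: 54.9
gripper_force: 0.0
```

```bash
python3 st.py; cat > path.py <<'E'
from d import *
def track(q,R,legs,fing,turn0=0,dec=2,quiet=False):
    """legs: (grasp-point xyz or ('tcp',xyz), n, turn deg). returns q, rows; checks joint steps/errors"""
    p,R=fk(q)[0],R;rows=[];mxs=0
    for tgt,n,turn in legs:
        for k in range(n):
            d=R.inv().apply((np.array(tgt)-p)/(n-k))/40;r=[*np.round(d,dec),round(np.radians(turn)/n/.12,dec),fing]
            r=[float(v)+0. for v in r];rows.append(r);p=p+R.apply(np.array(r[:3])*40);R=R*Ro.from_rotvec([0,0,r[3]*.12])
            q1=ik(q,p,R);m=np.max(np.abs(q1-q)/(np.array([147.25,147.25,180,180,180,180])*.7/12));mxs=max(mxs,m)
            q=q1;f,Rf=fk(q);e=np.linalg.norm(f-p);eo=np.degrees((Rf*R.inv()).magnitude())
            if e>1 or eo>.3:print('  row',len(rows),'err',e.round(1),eo.round(2))
            if m>.9:print('  row',len(rows),'speed',m.round(2),q.round(0))
        if not quiet:print('leg',np.round(tgt),q.round(0))
    print('max',mxs.round(2));return q,R,rows
E
cat > a.py <<'E'
from path import *
from workcell import env
s=env.state();q=s['qpos'];p,R=fk(q);a=np.radians(q[0]);d=np.array([np.cos(a),np.sin(a),0])
z=R.apply([0,0,1]);ix=np.array([np.cos(np.radians(21.3)),np.sin(np.radians(21.3)),0])
g=np.array([677,2,175.])
legs=[(p+d*240+[0,0,20],8,50),(p+d*620+[0,0,-60],12,52),([430,-150,480],12,0),(g-190*ix+[0,0,40]+19*z,12,0),(g-190*ix+19*z,3,0)]
q,R,rows=track(q,R,legs,.9);show(rows);info(q)
E
python3 a.py
```

```text
q [ 15.  -46.7  12.3  -8.1 150.4 -18.7] p [-329. -101.  757.] az 10.6 pitch dn 26.2 ytilt 60.8
15.9167 63.8
wrist [-626. -156.  905.] plane az of toolz/y [0.38 0.31 0.87] [ 0.88  0.16 -0.44]
  row 1 err 6.2 0.07
  row 2 err 15.0 0.2
  row 3 err 21.7 0.31
  row 4 err 26.5 0.4
  row 5 err 28.9 0.46
  row 6 err 29.3 0.49
  row 7 err 27.7 0.48
  row 8 err 23.9 0.43
leg [-97. -39. 777.] [ 15. -48.  50.  -4. 115.  37.]
  row 9 err 26.0 0.48
  row 10 err 25.6 0.48
  row 11 err 22.9 0.44
  row 12 err 17.9 0.34
  row 13 err 10.5 0.2
  row 14 err 1.3 0.02
leg [270.  60. 697.] [ 15. -38.  90.  -4.  65.  92.]
  row 21 speed 7.63 [ 80. -39.  93. -57.  90. 138.]
  row 22 err 4.6 0.04
  row 22 speed 2.56 [102. -41.  96. -69. 106. 147.]
  row 23 err 12.8 0.15
  row 24 err 18.3 0.29
  row 25 err 22.2 0.36
  row 26 err 41.4 0.61
  row 27 err 66.0 0.95
  row 28 err 91.6 1.32
  row 29 err 117.9 1.69
  row 30 err 144.4 2.07
  row 31 err 170.9 2.45
  row 32 err 197.6 2.82
leg [ 430 -150  480] [116. -48. 100. -77. 120. 147.]
  row 33 err 213.4 3.01
  row 34 err 230.4 3.22
  row 35 err 248.2 3.46
  row 36 e
[... 843 characters left out ...]
0.9]]]
[[[-0.31,0.48,0.42,0.0,0.9],[-0.31,0.49,0.42,0.0,0.9],[-0.31,0.48,0.42,0.0,0.9],[-0.31,0.49,0.42,0.0,0.9],[-0.31,0.48,0.43,0.0,0.9]]]
[[[-0.3,0.49,0.42,0.0,0.9],[-0.31,0.48,0.43,0.0,0.9],[-0.41,-0.15,0.44,0.0,0.9],[-0.41,-0.15,0.44,0.0,0.9],[-0.41,-0.16,0.44,0.0,0.9]]]
[[[-0.42,-0.15,0.44,0.0,0.9],[-0.41,-0.16,0.44,0.0,0.9],[-0.42,-0.15,0.44,0.0,0.9],[-0.41,-0.16,0.44,0.0,0.9],[-0.42,-0.15,0.44,0.0,0.9]]]
[[[-0.41,-0.16,0.44,0.0,0.9],[-0.42,-0.15,0.44,0.0,0.9],[-0.41,-0.16,0.44,0.0,0.9],[-0.42,-0.15,0.44,0.0,0.9],[-0.3,-0.01,0.15,0.0,0.9]]]
[[[-0.3,-0.01,0.15,0.0,0.9],[-0.3,-0.01,0.14,0.0,0.9]]]
q [-31.   13.3 147.5 129.3  50.4 -75. ] p [517. -64. 166.] az 10.6 pitch dn 26.2 ytilt 1.4
```

```bash
sed -i 's/^legs=.*/legs=[(p+d*60+[0,0,60],3,20),(p+d*300+[0,0,80],8,40),(p+d*880+[0,0,-100],16,42),([600,-130,480],9,0),([560,-110,330],5,0),(g-190*ix+[0,0,30]+19*z,5,0)]/' a.py; python3 a.py
```

```text
row 1 err 2.6 0.02
  row 2 err 6.0 0.05
  row 3 err 10.5 0.1
leg [-271.  -85.  817.] [ 15. -42.  12.  -7. 146.   2.]
leg [-39. -23. 837.] [ 15. -43.  48.  -4. 111.  47.]
leg [521. 127. 657.] [ 15. -17.  90.  -6.  43.  95.]
  row 28 speed 0.98 [  8. -17.  93.   4.  41.  84.]
  row 29 speed 1.07 [  1. -17.  95.  14.  39.  73.]
  row 30 speed 1.08 [ -6. -16.  98.  24.  38.  62.]
  row 31 speed 1.04 [-12. -15. 100.  33.  38.  51.]
  row 32 speed 0.95 [-17. -14. 101.  41.  39.  41.]
leg [ 600 -130  480] [-33.  -5. 106.  63.  44.  10.]
leg [ 560 -110  330] [-34.  -2. 126.  89.  39. -24.]
leg [517. -64. 197.] [-31.   8. 145. 123.  46. -66.]
max 1.08
[[[-0.12,0.66,0.23,0.97,0.9],[-0.04,0.67,0.23,0.97,0.9],[0.03,0.67,0.22,0.97,0.9],[0.1,0.38,0.64,0.73,0.9],[0.13,0.37,0.64,0.73,0.9]]]
[[[0.17,0.35,0.65,0.73,0.9],[0.2,0.34,0.64,0.73,0.9],[0.22,0.32,0.65,0.73,0.9],[0.25,0.29,0.64,0.73,0.9],[0.28,0.27,0.65,0.73,0.9]]]
[[[0.3,0.25,0.64,0.73,0.9],[0.15,0.05,0.93,0.38,0.9],[0.16,0.04,0.94,0.38,0.9],[0.16,0.03,0.93,0.38,0.9],[0.16,0.03,0.94,0.38,0.9]]]
[[[0.16,0.02,0.93,0.38,0.9],[0.16,0.01,0.94,0.38
[... 191 characters left out ...]
0.9],[0.16,-0.05,0.94,0.38,0.9]]]
[[[0.15,-0.05,0.93,0.38,0.9],[0.15,-0.06,0.94,0.38,0.9],[-0.42,0.73,0.29,0.0,0.9],[-0.42,0.73,0.29,0.0,0.9],[-0.42,0.73,0.29,0.0,0.9]]]
[[[-0.43,0.73,0.29,0.0,0.9],[-0.42,0.73,0.29,0.0,0.9],[-0.43,0.73,0.3,0.0,0.9],[-0.42,0.74,0.29,0.0,0.9],[-0.43,0.73,0.3,0.0,0.9]]]
[[[-0.42,0.74,0.29,0.0,0.9],[-0.75,-0.16,0.17,0.0,0.9],[-0.75,-0.16,0.17,0.0,0.9],[-0.75,-0.15,0.17,0.0,0.9],[-0.75,-0.16,0.17,0.0,0.9]]]
[[[-0.74,-0.15,0.18,0.0,0.9],[-0.67,-0.29,0.14,0.0,0.9],[-0.67,-0.29,0.14,0.0,0.9],[-0.66,-0.28,0.14,0.0,0.9],[-0.67,-0.29,0.14,0.0,0.9]]]
[[[-0.66,-0.28,0.14,0.0,0.9]]]
q [-31.1   7.9 144.8 123.4  45.6 -66.4] p [517. -64. 197.] az 10.6 pitch dn 26.2 ytilt 1.4
```

Request:
{"fn": "send_rows", "kwargs": {
  "steps": [
    [[-0.12,0.66,0.23,0.97,0.9],[-0.04,0.67,0.23,0.97,0.9],[0.03,0.67,0.22,0.97,0.9],[0.1,0.38,0.64,0.73,0.9],[0.13,0.37,0.64,0.73,0.9]]
  ]
}}

```text
time_s: 16.33
ee_pos: [-206.9, -68.3, 815.6]
ee_rot: [116.7, -15.0, 93.1]
force: [-0.8, -0.0, 0.5]
gripper_width: 81.7
gripper_force: 0.0
```

Request:
{"fn": "send_rows", "kwargs": {
  "steps": [
    [[0.17,0.35,0.65,0.73,0.9],[0.2,0.34,0.64,0.73,0.9],[0.22,0.32,0.65,0.73,0.9],[0.25,0.29,0.64,0.73,0.9],[0.28,0.27,0.65,0.73,0.9]]
  ]
}}

```text
time_s: 16.75
ee_pos: [-61.8, -28.9, 826.5]
ee_rot: [123.2, -36.8, 79.1]
force: [-0.2, 0.3, 0.3]
gripper_width: 81.9
gripper_force: 0.0
```

Request:
{"fn": "send_rows", "kwargs": {
  "steps": [
    [[0.3,0.25,0.64,0.73,0.9],[0.15,0.05,0.93,0.38,0.9],[0.16,0.04,0.94,0.38,0.9],[0.16,0.03,0.93,0.38,0.9],[0.16,0.03,0.94,0.38,0.9]]
  ]
}}

```text
time_s: 17.17
ee_pos: [107.7, 16.7, 783.7]
ee_rot: [131.9, -49.0, 66.4]
force: [0.7, -0.0, 0.7]
gripper_width: 82.2
gripper_force: 0.0
```

Request:
{"fn": "send_rows", "kwargs": {
  "steps": [
    [[0.16,0.02,0.93,0.38,0.9],[0.16,0.01,0.94,0.38,0.9],[0.16,0.01,0.93,0.38,0.9],[0.16,0,0.94,0.38,0.9],[0.16,-0.01,0.93,0.38,0.9]]
  ]
}}

```text
time_s: 17.58
ee_pos: [282.8, 63.8, 727.4]
ee_rot: [145.2, -57.7, 50.0]
force: [-0.5, 1.3, 0.2]
gripper_width: 82.3
gripper_force: 0.0
```

```bash
python3 st.py
```

```text
q [ 13.5 -35.5  84.8  -2.8  66.8  72.5] p [284.  64. 728.] az 10.6 pitch dn 26.1 ytilt 17.8
17.5833 63.9
wrist [-13.   9. 875.] plane az of toolz/y [ 0.32 -0.9   0.31] [ 0.88  0.16 -0.44]
```

```bash
cat > b.py <<'E'
from path import *
from workcell import env
s=env.state();q=s['qpos'];p,R=fk(q);a=np.radians(14.5);d=np.array([np.cos(a),np.sin(a),0])
z=R.apply([0,0,1]);ix=np.array([np.cos(np.radians(21.3)),np.sin(np.radians(21.3)),0])
x,y=R.apply([1,0,0])[2],R.apply([0,1,0])[2];t=np.degrees(np.arctan2(y,x));print('turn',t)
g=np.array([677,2,175.])
legs=[(p+d*250+[0,0,-80],7,t),([570,-100,480],10,0),([540,-80,330],6,0),(g-190*ix+[0,0,30]+19*z,4,0),(g-190*ix+19*z,3,0)]
q,R,rows=track(q,R,legs,.9);show(rows);info(q)
E
python3 b.py
```

```text
turn 19.86417685116483
leg [526. 127. 648.] [ 15. -17.  91.  -5.  42.  96.]
  row 11 speed 0.91 [ -7. -17. 100.  27.  37.  59.]
leg [ 570 -100  480] [-32.  -9. 109.  62.  43.  14.]
leg [540 -80 330] [-31.  -5. 129.  90.  37. -22.]
  row 24 speed 0.99 [-31.  -3. 133.  99.  37. -33.]
  row 25 speed 1.03 [-31.  -0. 137. 107.  39. -43.]
  row 26 speed 1.05 [-31.   3. 141. 116.  42. -55.]
  row 27 speed 1.0 [-31.   8. 145. 124.  46. -65.]
leg [517. -64. 197.] [-31.   8. 145. 124.  46. -65.]
leg [517. -64. 167.] [-31.  13. 147. 129.  51. -74.]
max 1.05
[[[0.15,-0.01,0.93,0.41,0.9],[0.15,-0.02,0.92,0.41,0.9],[0.14,-0.03,0.93,0.41,0.9],[0.14,-0.03,0.92,0.41,0.9],[0.14,-0.04,0.93,0.41,0.9]]]
[[[0.14,-0.05,0.92,0.41,0.9],[0.14,-0.05,0.93,0.41,0.9],[-0.38,0.58,0.19,0.0,0.9],[-0.38,0.58,0.19,0.0,0.9],[-0.38,0.57,0.19,0.0,0.9]]]
[[[-0.37,0.58,0.19,0.0,0.9],[-0.38,0.57,0.19,0.0,0.9],[-0.37,0.58,0.18,0.0,0.9],[-0.38,0.57,0.19,0.0,0.9],[-0.37,0.58,0.18,0.0,0.9]]]
[[[-0.38,0.57,0.19,0.0,0.9],[-0.37,0.58,0.18,0.0,0.9],[-0.61,-0.11,0.18,0.0,0.9],[-0.61,-0.11,0.18,0.0,0.9],[-0.61,-0.11,0.18,0.0,0.9]]]
[[[-0.61,-0.1,0.18,0.0,0.9],[-0.61,-0.11,0.18,0.0,0.9],[-0.6,-0.1,0.17,0.0,0.9],[-0.8,-0.13,0.26,0.0,0.9],[-0.8,-0.13,0.25,0.0,0.9]]]
[[[-0.81,-0.13,0.26,0.0,0.9],[-0.8,-0.12,0.25,0.0,0.9],[-0.23,0.0,0.11,0.0,0.9],[-0.22,0.0,0.11,0.0,0.9],[-0.23,0.0,0.11,0.0,0.9]]]
q [-31.1  13.4 147.5 129.4  50.6 -73.7] p [517. -64. 167.] az 10.6 pitch dn 26.1 ytilt 0.1
```

Request:
{"fn": "send_rows", "kwargs": {
  "steps": [
    [[0.15,-0.01,0.93,0.41,0.9],[0.15,-0.02,0.92,0.41,0.9],[0.14,-0.03,0.93,0.41,0.9],[0.14,-0.03,0.92,0.41,0.9],[0.14,-0.04,0.93,0.41,0.9]]
  ]
}}

```text
time_s: 18.0
ee_pos: [455.8, 108.2, 669.9]
ee_rot: [168.4, -63.3, 23.5]
force: [0.2, 0.8, 0.1]
gripper_width: 82.3
gripper_force: 0.0
```

Request:
{"fn": "send_rows", "kwargs": {
  "steps": [
    [[0.14,-0.05,0.92,0.41,0.9],[0.14,-0.05,0.93,0.41,0.9],[-0.38,0.58,0.19,0,0.9],[-0.38,0.58,0.19,0,0.9],[-0.38,0.57,0.19,0,0.9]]
  ]
}}

```text
time_s: 18.42
ee_pos: [537.6, 57.7, 595.5]
ee_rot: [179.4, -63.8, 11.3]
force: [0.5, -0.1, 0.1]
gripper_width: 82.2
gripper_force: 0.0
```

Request:
{"fn": "send_rows", "kwargs": {
  "steps": [
    [[-0.37,0.58,0.19,0,0.9],[-0.38,0.57,0.19,0,0.9],[-0.37,0.58,0.18,0,0.9],[-0.38,0.57,0.19,0,0.9],[-0.37,0.58,0.18,0,0.9]]
  ]
}}

```text
time_s: 18.83
ee_pos: [558.5, -57.0, 513.1]
ee_rot: [179.3, -63.9, 11.2]
force: [0.2, -0.1, -0.6]
gripper_width: 82.0
gripper_force: 0.0
```

```bash
python3 st.py; sed -i 's/^legs=.*/legs=[([570,-100,480],2,t),([550,-75,330],6,0),(g-150*ix+[0,0,5]+19*z,6,0)]/' b.py; python3 b.py
```

```text
q [-25.4 -12.6 107.   54.   40.6  25.8] p [559. -57. 513.] az 10.5 pitch dn 26.1 ytilt 0.3
18.8333 58.9
wrist [ 263. -112.  661.] plane az of toolz/y [ 0.18 -0.98  0.01] [ 0.88  0.16 -0.44]
turn 0.3190214794254964
leg [ 570 -100  480] [-32.  -9. 109.  62.  43.  14.]
leg [550 -75 330] [-29.  -5. 128.  92.  35. -22.]
leg [554. -49. 172.] [-24.  14. 144. 135.  47. -73.]
max 0.86
[[[-0.36,0.55,0.21,0.02,0.9],[-0.36,0.55,0.22,0.02,0.9],[-0.59,-0.12,0.22,0.0,0.9],[-0.59,-0.12,0.22,0.0,0.9],[-0.59,-0.12,0.22,0.0,0.9]]]
[[[-0.59,-0.12,0.22,0.0,0.9],[-0.59,-0.12,0.21,0.0,0.9],[-0.59,-0.11,0.22,0.0,0.9],[-0.58,-0.1,0.32,0.0,0.9],[-0.58,-0.1,0.32,0.0,0.9]]]
[[[-0.57,-0.1,0.32,0.0,0.9],[-0.58,-0.11,0.32,0.0,0.9],[-0.57,-0.1,0.33,0.0,0.9],[-0.58,-0.11,0.32,0.0,0.9]]]
q [-24.4  14.  143.8 135.2  46.7 -72.8] p [554. -49. 172.] az 10.5 pitch dn 26.1 ytilt 0.0
```

Request:
{"fn": "send_rows", "kwargs": {
  "steps": [
    [[-0.36,0.55,0.21,0.02,0.9],[-0.36,0.55,0.22,0.02,0.9],[-0.59,-0.12,0.22,0,0.9],[-0.59,-0.12,0.22,0,0.9],[-0.59,-0.12,0.22,0,0.9]]
  ]
}}

```text
time_s: 19.25
ee_pos: [559.4, -86.4, 404.0]
ee_rot: [179.9, -63.8, 10.5]
force: [0.7, -0.3, 0.1]
gripper_width: 82.5
gripper_force: 0.0
```

Request:
{"fn": "send_rows", "kwargs": {
  "steps": [
    [[-0.59,-0.12,0.22,0,0.9],[-0.59,-0.12,0.21,0,0.9],[-0.59,-0.11,0.22,0,0.9],[-0.58,-0.1,0.32,0,0.9],[-0.58,-0.1,0.32,0,0.9]]
  ]
}}

```text
time_s: 19.67
ee_pos: [550.1, -65.0, 276.6]
ee_rot: [179.8, -63.9, 10.7]
force: [0.7, 1.7, 0.5]
gripper_width: 82.2
gripper_force: 0.0
```

Request:
{"fn": "send_rows", "kwargs": {
  "steps": [
    [[-0.57,-0.1,0.32,0,0.9],[-0.58,-0.11,0.32,0,0.9],[-0.57,-0.1,0.33,0,0.9],[-0.58,-0.11,0.32,0,0.9]]
  ]
}}

```text
time_s: 20.0
ee_pos: [553.3, -47.4, 171.5]
ee_rot: [179.7, -63.9, 10.7]
force: [0.3, 0.2, -1.2]
gripper_width: 82.1
gripper_force: 0.0
```

```bash
python3 st.py; sed -i 's/^legs=.*/legs=[(g+[0,0,2]+19*z,8,0)]/' b.py; python3 b.py; python3 - <<'E'
from workcell import env
import cv2,numpy as np
f=env.grab_frame('wrist');T=env.grab_frame('side')
np.savez('/tmp/w2.npz',**f)
a=np.hstack([cv2.resize(f['pixels'],(480,300)),cv2.resize(T['pixels'][90:290,220:430],(315,300))])
cv2.imwrite('pics/w2.png',a[:,:,::-1]);print(f['intrinsics'].tolist())
E
```

```text
q [-24.1  13.9 143.9 135.6  46.6 -73. ] p [554. -47. 172.] az 10.5 pitch dn 26.1 ytilt 0.1
20.0 59.3
wrist [ 257. -102.  320.] plane az of toolz/y [ 0.18 -0.98  0.  ] [ 0.88  0.16 -0.44]
turn 0.12700417183945412
leg [694.   5. 169.] [ -9.  21. 129. 150.  37. -74.]
max 0.3
[[[0.19,-0.08,0.42,0.0,0.9],[0.19,-0.08,0.42,0.0,0.9],[0.2,-0.08,0.42,0.0,0.9],[0.19,-0.08,0.42,0.0,0.9],[0.2,-0.08,0.41,0.0,0.9]]]
[[[0.19,-0.08,0.42,0.0,0.9],[0.2,-0.09,0.41,0.0,0.9],[0.19,-0.08,0.42,0.0,0.9]]]
q [ -8.8  21.4 129.  150.4  36.8 -74.4] p [694.   5. 169.] az 10.5 pitch dn 26.1 ytilt 0.1
[[309.70691628693146, 0.0, 316.92737690457864], [0.0, 309.70691628693146, 196.39612256021013], [0.0, 0.0, 1.0]]
```

View pics/w2.png

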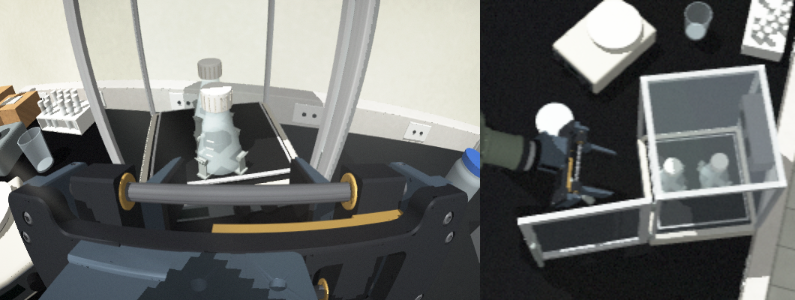

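```bash
python3 - <<'E'
import numpy as np
f=np.load('/tmp/w2.npz');K=f['intrinsics'];T=f['cam_to_world'];d=f['depth'];img=f['pixels']
for v in(120,126,132,138):
    o=[]
    for u in range(262,316,6):
        x,y=(u-K[0,2])/K[0,0],(v-K[1,2])/K[1,1];r=np.hypot(x,y);dr=np.array([np.sin(r)*x/r,np.sin(r)*y/r,np.cos(r)])
        P=T@np.r_[dr/dr[2]*d[v,u],1];o.append((u,*P[:3].round().astype(int).tolist(),int(img[v,u].mean())))
    print(v,o)
E
```

```text
120 [(262, 840, 92, 101, 169), (268, 668, 18, 188, 251), (274, 668, 12, 188, 254), (280, 668, 7, 189, 254), (286, 669, 2, 188, 254), (292, 669, -4, 189, 254), (298, 671, -9, 188, 254), (304, 672, -14, 188, 254), (310, 869, 22, 92, 183)]
126 [(262, 839, 93, 90, 183), (268, 666, 18, 183, 206), (274, 662, 11, 185, 240), (280, 659, 4, 187, 248), (286, 659, -1, 188, 251), (292, 661, -6, 187, 242), (298, 664, -10, 186, 207), (304, 671, -14, 183, 173), (310, 866, 22, 82, 164)]
132 [(262, 795, 76, 104, 148), (268, 667, 19, 176, 202), (274, 662, 11, 180, 238), (280, 658, 4, 182, 236), (286, 658, -1, 182, 215), (292, 661, -6, 181, 227), (298, 663, -10, 180, 183), (304, 669, -15, 178, 156), (310, 867, 22, 71, 166)]
138 [(262, 765, 65, 112, 151), (268, 669, 20, 169, 200), (274, 661, 11, 174, 233), (280, 659, 5, 175, 236), (286, 657, -1, 177, 217), (292, 661, -5, 175, 226), (298, 663, -10, 174, 201), (304, 668, -15, 172, 157), (310, 866, 22, 60, 137)]
```

Request:
{"fn": "send_rows", "kwargs": {
  "steps": [
    [[0.19,-0.08,0.42,0,0.9],[0.19,-0.08,0.42,0,0.9],[0.2,-0.08,0.42,0,0.9],[0.19,-0.08,0.42,0,0.9],[0.2,-0.08,0.41,0,0.9]]
  ]
}}

```text
time_s: 20.52
ee_pos: [642.6, -14.9, 172.9]
ee_rot: [180.0, -64.1, 10.5]
force: [0.3, -0.2, -0.2]
gripper_width: 82.4
gripper_force: 0.0
```

Request:
{"fn": "send_rows", "kwargs": {
  "steps": [
    [[0.19,-0.08,0.42,0,0.9],[0.2,-0.09,0.41,0,0.9],[0.19,-0.08,0.42,0,0.9],[0,0,0,0,0.9]]
  ]
}}

```text
time_s: 20.85
ee_pos: [697.1, 5.6, 173.4]
ee_rot: [179.9, -64.3, 10.7]
force: [0.9, -0.2, 0.8]
gripper_width: 82.3
gripper_force: 0.0
```

```bash
python3 st.py; sed -i 's/^legs=.*/legs=[(g+[0,0,2]+19*z,1,0)]/' b.py; python3 b.py
```

```text
q [ -8.8  21.3 128.5 150.   36.7 -73.9] p [697.   6. 174.] az 10.6 pitch dn 25.7 ytilt 0.1
20.85 63.0
wrist [400. -50. 319.] plane az of toolz/y [ 0.18 -0.98  0.  ] [ 0.89  0.17 -0.43]
turn 0.05734816600237474
leg [694.   5. 169.] [ -9.  22. 129. 151.  38. -75.]
max 0.09
[[[-0.15,-0.01,-0.03,0.0,0.9]]]
q [ -8.9  21.6 129.3 150.6  37.6 -74.7] p [694.   5. 169.] az 10.6 pitch dn 25.7 ytilt 0.1
```

Request:
{"fn": "send_rows", "kwargs": {
  "steps": [
    [[-0.12,0,-0.03,0,0.9],[0,0,0,0,0.3],[0,0,0,0,0.2],[0,0,0,0,0],[0,0,0,0,0]]
  ],
  "squeeze": 45
}}

```text
time_s: 21.27
ee_pos: [689.6, 2.8, 165.1]
ee_rot: [-179.9, -63.9, 10.3]
force: [-0.7, 0.3, 0.1]
gripper_width: 58.4
gripper_force: 0.0
```

Request:
{"fn": "send_rows", "kwargs": {
  "steps": [
    [[0,0,0,0,0],[0,0,0,0,0],[0,0,0,0,0],[0,0,0,0,0]]
  ]
}}

```text
time_s: 21.6
ee_pos: [690.2, 3.1, 164.9]
ee_rot: [-179.9, -63.9, 10.3]
force: [-0.9, -0.2, -0.0]
gripper_width: 37.0
gripper_force: 45.0
```

```bash
python3 st.py; cat > c.py <<'E'
from path import *
from workcell import env
s=env.state();q=s['qpos'];p,R=fk(q);ix=np.array([np.cos(np.radians(21.3)),np.sin(np.radians(21.3)),0])
legs=[(p+[0,0,42],8,0),(p+[0,0,42]-240*ix,14,0)]
q,R,rows=track(q,R,legs,0);show(rows);info(q)
E
python3 c.py
```

```text
q [ -9.1  21.6 129.6 150.5  37.5 -74.7] p [690.   3. 165.] az 10.4 pitch dn 26.1 ytilt -0.0
21.6 62.5
wrist [394. -51. 313.] plane az of toolz/y [ 0.18 -0.98 -0.  ] [ 0.88  0.16 -0.44]
leg [690.   3. 207.] [ -9.  17. 127. 145.  31. -68.]
leg [467. -84. 207.] [-42.   4. 147. 110.  49. -59.]
max 0.44
[[[0.12,0.0,-0.06,0.0,0.0],[0.12,0.0,-0.06,0.0,0.0],[0.12,0.0,-0.06,0.0,0.0],[0.12,0.0,-0.06,0.0,0.0],[0.12,0.0,-0.06,0.0,0.0]]]
[[[0.11,0.0,-0.05,0.0,0.0],[0.12,0.0,-0.06,0.0,0.0],[0.11,0.0,-0.05,0.0,0.0],[-0.19,0.08,-0.38,0.0,0.0],[-0.18,0.08,-0.38,0.0,0.0]]]
[[[-0.19,0.08,-0.38,0.0,0.0],[-0.18,0.08,-0.38,0.0,0.0],[-0.19,0.08,-0.38,0.0,0.0],[-0.18,0.08,-0.38,0.0,0.0],[-0.19,0.08,-0.38,0.0,0.0]]]
[[[-0.18,0.08,-0.38,0.0,0.0],[-0.19,0.08,-0.38,0.0,0.0],[-0.18,0.08,-0.37,0.0,0.0],[-0.19,0.08,-0.38,0.0,0.0],[-0.18,0.08,-0.37,0.0,0.0]]]
[[[-0.19,0.09,-0.38,0.0,0.0],[-0.18,0.08,-0.37,0.0,0.0]]]
q [-42.1   3.6 147.2 110.1  49.4 -59.2] p [467. -84. 207.] az 10.4 pitch dn 26.1 ytilt -0.0
```

Request:
{"fn": "send_rows", "kwargs": {
  "steps": [
    [[0.12,0,-0.06,0,0],[0.12,0,-0.06,0,0],[0.12,0,-0.06,0,0],[0.12,0,-0.06,0,0],[0.12,0,-0.06,0,0]]
  ]
}}

```text
time_s: 22.02
ee_pos: [689.9, 3.2, 192.6]
ee_rot: [-179.9, -63.9, 10.3]
force: [0.4, -0.0, -1.0]
gripper_width: 36.8
gripper_force: 45.0
```

Request:
{"fn": "send_rows", "kwargs": {
  "steps": [
    [[0.12,0,-0.06,0,0],[0.12,0,-0.06,0,0],[0.12,0,-0.05,0,0],[0,0,0,0,0]]
  ]
}}

```text
time_s: 22.35
ee_pos: [691.3, 3.2, 211.0]
ee_rot: [179.9, -64.2, 10.5]
force: [0.1, -0.1, -0.0]
gripper_width: 37.3
gripper_force: 45.0
```

```bash
python3 st.py; python3 - <<'E'
from workcell import env
import cv2,numpy as np
f=env.grab_frame('wrist');np.savez('/tmp/w3.npz',**f)
cv2.imwrite('pics/w3.png',f['pixels'][60:280,160:480,::-1])
E
```

```text
q [ -9.1  16.6 126.9 144.6  31.2 -67.5] p [692.   3. 211.] az 10.4 pitch dn 25.8 ytilt 0.0
22.35 62.8
wrist [394. -51. 358.] plane az of toolz/y [ 0.18 -0.98  0.  ] [ 0.89  0.16 -0.44]
```

View pics/w3.png

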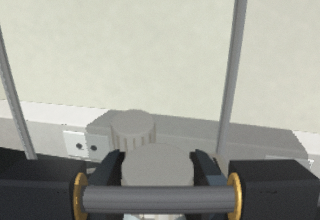

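```bash
cat > c.py <<'E'
from path import *
from workcell import env
import sys
s=env.state();q=s['qpos'];p,R=fk(q);ix=np.array([np.cos(np.radians(21.3)),np.sin(np.radians(21.3)),0])
for zt in(212,235,260):
    print('== z',zt)
    legs=[(p-200*ix,12,0),([500,0,zt],6,0),([485,150,zt],8,0),([470,280,zt],8,0),([460.4,358.5,zt],5,0),([460.4,358.5,187],5,0)]
    q1,R1,rows=track(q,R,legs,0)
E
python3 c.py
```

```text
== z 212
leg [505. -69. 210.] [-34.   5. 145. 119.  45. -61.]
leg [500   0 212] [-18.   2. 148. 137.  39. -68.]
leg [485 150 212] [  24.    2.  148.  201.   35. -102.]
leg [470 280 212] [  50.    8.  140.  238.   43. -120.]
leg [460. 358. 212.] [  60.   13.  133.  251.   46. -126.]
leg [460. 358. 187.] [  60.   16.  135.  247.   48. -120.]
max 0.84
== z 235
leg [505. -69. 210.] [-34.   5. 145. 119.  45. -61.]
leg [500   0 235] [-18.  -2. 145. 131.  35. -60.]
  row 22 speed 0.95 [  3.  -3. 147. 165.  28. -80.]
  row 23 speed 1.01 [  8.  -3. 146. 176.  27. -87.]
  row 24 speed 1.01 [ 14.  -3. 146. 186.  27. -94.]
  row 25 speed 0.95 [  19.   -2.  146.  196.   28. -101.]
leg [485 150 235] [  24.   -2.  145.  205.   29. -106.]
leg [470 280 235] [  50.    5.  138.  243.   40. -127.]
leg [460. 358. 235.] [  60.   10.  131.  255.   45. -132.]
leg [460. 358. 187.] [  60.   16.  135.  247.   48. -120.]
max 1.01
== z 260
leg [505. -69. 210.] [-34.   5. 145. 119.  45. -61.]
leg [500   0 260] [-18.  -5. 143. 123.  31. -51.]
  row 21 speed 0.97 [ -3.  -7. 144. 149.  23. -67.]
  row 22 speed 1.16 [  3.  -7. 144. 161.  22. -76.]
  row 23 speed 1.29 [  8.  -7. 144. 174.  21. -86.]
  row 24 speed 1.3 [ 14.  -7. 143. 188.  21. -96.]
  row 25 speed 1.2 [  19.   -6.  143.  201.   22. -106.]
  row 26 speed 1.0 [  24.   -5.  143.  211.   24. -113.]
leg [485 150 260] [  24.   -5.  143.  211.   24. -113.]
leg [470 280 260] [  50.    2.  136.  250.   38. -135.]
  row 38 err 2.7 0.09
  row 39 err 8.1 0.27
leg [460. 358. 260.] [  59.    8.  130.  257.   44. -136.]
leg [460. 358. 187.] [  60.   16.  135.  247.   48. -120.]
max 1.3
```

```bash
cat > c2.py <<'E'
from c import *
E
python3 - <<'E'
import sys;sys.path.insert(0,'.')
from path import *
from workcell import env
s=env.state();q=s['qpos'];p,R=fk(q);ix=np.array([np.cos(np.radians(21.3)),np.sin(np.radians(21.3)),0])
legs=[(p-190*ix,12,0),([515,0,216],6,0),([495,150,216],10,0),([475,280,216],9,0),([460.4,358.5,216],8,0)]
q1,R1,rows=track(q,R,legs,0);show(rows);info(q1)
E
```

```text
leg [514. -66. 210.] [-32.   6. 144. 121.  44. -61.]
leg [515   0 216] [-17.   3. 146. 138.  38. -67.]
leg [495 150 216] [  23.    2.  146.  200.   34. -102.]
leg [475 280 216] [  49.    8.  139.  238.   42. -121.]
leg [460. 358. 216.] [  60.   12.  133.  252.   46. -127.]
max 0.65
[[[-0.17,0.07,-0.35,0.0,0.0],[-0.17,0.08,-0.35,0.0,0.0],[-0.17,0.07,-0.35,0.0,0.0],[-0.17,0.08,-0.35,0.0,0.0],[-0.17,0.07,-0.35,0.0,0.0]]]
[[[-0.17,0.08,-0.35,0.0,0.0],[-0.17,0.07,-0.35,0.0,0.0],[-0.17,0.08,-0.35,0.0,0.0],[-0.17,0.07,-0.35,0.0,0.0],[-0.17,0.08,-0.35,0.0,0.0]]]
[[[-0.17,0.07,-0.35,0.0,0.0],[-0.17,0.08,-0.34,0.0,0.0],[0.05,-0.27,0.04,0.0,0.0],[0.04,-0.27,0.03,0.0,0.0],[0.05,-0.27,0.04,0.0,0.0]]]
[[[0.04,-0.27,0.03,0.0,0.0],[0.05,-0.27,0.04,0.0,0.0],[0.04,-0.27,0.03,0.0,0.0],[0.01,-0.38,0.02,0.0,0.0],[0.01,-0.38,0.02,0.0,0.0]]]
[[[0.01,-0.38,0.02,0.0,0.0],[0.01,-0.38,0.02,0.0,0.0],[0.01,-0.38,0.02,0.0,0.0],[0.01,-0.38,0.01,0.0,0.0],[0.01,-0.37,0.02,0.0,0.0]]]
[[[0.01,-0.38,0.01,0.0,0.0],[0.0,-0.37,0.02,0.0,0.0],[0.01,-0.38,0.01,0.0,0.0],[0.0,-0.36,0.01,0.0,0.0],[0.01,-0.37,0.01,0.0,0.0]]]
[[[0.0,-0.36,0.01,0.0,0.0],[0.01,-0.37,0.01,0.0,0.0],[0.0,-0.36,0.01,0.0,0.0],[0.01,-0.37,0.01,0.0,0.0],[0.0,-0.36,0.01,0.0,0.0]]]
[[[0.01,-0.37,0.01,0.0,0.0],[0.0,-0.36,0.01,0.0,0.0],[0.0,-0.25,0.0,0.0,0.0],[0.0,-0.25,0.0,0.0,0.0],[0.0,-0.25,0.0,0.0,0.0]]]
[[[0.0,-0.25,0.0,0.0,0.0],[0.0,-0.25,0.0,0.0,0.0],[0.0,-0.25,0.0,0.0,0.0],[0.0,-0.25,0.0,0.0,0.0],[0.0,-0.25,-0.01,0.0,0.0]]]
q [  59.9   12.3  132.7  251.6   46.1 -127.3] p [460. 358. 216.] az 10.4 pitch dn 25.9 ytilt 0.0
```

Request:
{"fn": "send_rows", "kwargs": {
  "steps": [
    [[-0.17,0.07,-0.35,0,0],[-0.17,0.08,-0.35,0,0],[-0.17,0.07,-0.35,0,0],[-0.17,0.08,-0.35,0,0],[-0.17,0.07,-0.35,0,0]]
  ]
}}

```text
time_s: 22.82
ee_pos: [615.6, -25.5, 207.9]
ee_rot: [-179.9, -63.9, 10.3]
force: [-0.8, 0.1, -2.0]
gripper_width: 37.0
gripper_force: 45.0
```

Request:
{"fn": "send_rows", "kwargs": {
  "steps": [
    [[-0.17,0.08,-0.35,0,0],[-0.17,0.07,-0.35,0,0],[-0.17,0.08,-0.35,0,0],[-0.17,0.07,-0.35,0,0],[-0.17,0.08,-0.35,0,0]]
  ]
}}

```text
time_s: 23.23
ee_pos: [541.8, -54.4, 208.4]
ee_rot: [-179.9, -63.9, 10.4]
force: [-0.5, 1.0, -1.1]
gripper_width: 37.0
gripper_force: 45.0
```

Request:
{"fn": "send_rows", "kwargs": {
  "steps": [
    [[-0.17,0.07,-0.35,0,0],[-0.17,0.08,-0.34,0,0],[0.05,-0.27,0.04,0,0],[0.04,-0.27,0.03,0,0],[0.05,-0.27,0.04,0,0]]
  ]
}}

```text
time_s: 23.65
ee_pos: [513.6, -33.4, 211.5]
ee_rot: [-179.9, -63.9, 10.2]
force: [0.1, 0.1, -0.4]
gripper_width: 37.1
gripper_force: 45.0
```

Request:
{"fn": "send_rows", "kwargs": {
  "steps": [
    [[0.04,-0.27,0.03,0,0],[0.05,-0.27,0.04,0,0],[0.04,-0.27,0.03,0,0],[0.01,-0.38,0.02,0,0],[0.01,-0.38,0.02,0,0]]
  ]
}}

```text
time_s: 24.07
ee_pos: [510.1, 30.6, 214.6]
ee_rot: [-179.9, -63.9, 10.3]
force: [0.4, -0.4, -0.9]
gripper_width: 37.4
gripper_force: 45.0
```

Request:
{"fn": "send_rows", "kwargs": {
  "steps": [
    [[0.01,-0.38,0.02,0,0],[0.01,-0.38,0.02,0,0],[0.01,-0.38,0.02,0,0],[0.01,-0.38,0.01,0,0],[0.01,-0.37,0.02,0,0]]
  ]
}}

```text
time_s: 24.48
ee_pos: [500.1, 106.0, 214.6]
ee_rot: [-179.9, -63.9, 10.3]
force: [-0.2, 0.0, -1.3]
gripper_width: 37.4
gripper_force: 45.0
```

Request:
{"fn": "send_rows", "kwargs": {
  "steps": [
    [[0.01,-0.38,0.01,0,0],[0,-0.37,0.02,0,0],[0.01,-0.38,0.01,0,0],[0,-0.36,0.01,0,0],[0.01,-0.37,0.01,0,0]]
  ]
}}

```text
time_s: 24.9
ee_pos: [489.3, 179.7, 214.6]
ee_rot: [-179.9, -63.9, 10.3]
force: [0.8, -0.3, -1.2]
gripper_width: 37.2
gripper_force: 45.0
```

Request:
{"fn": "send_rows", "kwargs": {
  "steps": [
    [[0,-0.36,0.01,0,0],[0.01,-0.37,0.01,0,0],[0,-0.36,0.01,0,0],[0.01,-0.37,0.01,0,0],[0,-0.36,0.01,0,0]]
  ]
}}

```text
time_s: 25.32
ee_pos: [478.4, 251.7, 214.6]
ee_rot: [-179.9, -63.9, 10.3]
force: [-0.1, -0.5, -1.2]
gripper_width: 37.2
gripper_force: 45.0
```

Request:
{"fn": "send_rows", "kwargs": {
  "steps": [
    [[0.01,-0.37,0.01,0,0],[0,-0.36,0,0,0],[0,-0.25,0,0,0],[0,-0.25,0,0,0],[0,-0.25,0,0,0]]
  ]
}}

```text
time_s: 25.73
ee_pos: [468.2, 309.9, 214.6]
ee_rot: [-179.9, -63.9, 10.3]
force: [0.6, -0.3, -1.6]
gripper_width: 37.0
gripper_force: 45.0
```

```bash
python3 st.py; cat > e.py <<'E'
from path import *
from workcell import env
s=env.state();q=s['qpos'];p,R=fk(q);print(s['ee_rot'],s['gripper_width'])
legs=[([460.4,358.5,214],5,0),([460.4,358.5,190],6,0)]
q1,R1,rows=track(q,R,legs,0);show(rows);info(q1)
E
python3 e.py
```

```text
q [  53.9    9.5  136.9  244.2   43.4 -123.6] p [469. 310. 215.] az 10.4 pitch dn 26.1 ytilt -0.0
25.7333 55.9
wrist [172. 256. 363.] plane az of toolz/y [ 0.18 -0.98 -0.  ] [ 0.88  0.16 -0.44]
[-179.89600833  -63.86559571   10.28067946] 36.99616894168632
leg [460. 358. 214.] [  60.   12.  133.  252.   46. -127.]
leg [460. 358. 190.] [  60.   15.  134.  247.   48. -121.]
max 0.16
[[[0.0,-0.25,0.0,0.0,0.0],[0.0,-0.25,0.0,0.0,0.0],[0.0,-0.24,0.01,0.0,0.0],[-0.01,-0.25,0.0,0.0,0.0],[0.0,-0.24,0.01,0.0,0.0]]]
[[[-0.09,0.0,0.04,0.0,0.0],[-0.09,0.0,0.04,0.0,0.0],[-0.09,0.0,0.05,0.0,0.0],[-0.09,0.0,0.04,0.0,0.0],[-0.09,0.0,0.05,0.0,0.0]]]
[[[-0.09,0.0,0.04,0.0,0.0]]]
q [  59.8   15.4  134.4  247.5   47.6 -121.1] p [460. 358. 190.] az 10.4 pitch dn 26.1 ytilt -0.0
```

Request:
{"fn": "send_rows", "kwargs": {
  "steps": [
    [[0,-0.25,0,0,0],[0,-0.25,0,0,0],[0,-0.24,0.01,0,0],[-0.01,-0.25,0,0,0],[0,-0.24,0.01,0,0]]
  ]
}}

```text
time_s: 26.15
ee_pos: [459.9, 358.5, 213.9]
ee_rot: [-179.9, -63.9, 10.3]
force: [0.6, -0.8, -1.5]
gripper_width: 37.4
gripper_force: 45.0
```

Request:
{"fn": "send_rows", "kwargs": {
  "steps": [
    [[0,0,0,0,0],[-0.09,0,0.04,0,0],[-0.09,0,0.04,0,0],[-0.09,0,0.05,0,0],[0,0,0,0,0]]
  ]
}}

```text
time_s: 26.57
ee_pos: [459.7, 356.8, 200.5]
ee_rot: [179.8, -63.8, 10.5]
force: [0.6, -0.1, -1.6]
gripper_width: 37.0
gripper_force: 45.0
```

```bash
python3 st.py; python3 - <<'E'
from workcell import env
import cv2,numpy as np
from h import *
o=[]
for n in('side','top'):
    f=env.grab_frame(n);np.savez(f'/tmp/{n}3.npz',**f);P=pts(f);z=P[...,2]
    K=f['intrinsics'];T=f['cam_to_world'];w=np.linalg.inv(T)@np.array([447,358,140,1]);u,v=(K@w[:3]/w[2])[:2].astype(int)
    o.append(cv2.resize(f['pixels'][max(v-40,0):v+40,u-50:u+50],(400,320),interpolation=cv2.INTER_CUBIC))
cv2.imwrite('pics/p3.png',np.hstack(o)[:,:,::-1])
E
```

```text
q [  59.7   13.9  133.8  249.3   46.7 -124. ] p [460. 357. 201.] az 10.3 pitch dn 26.2 ytilt 0.1
26.5667 52.9
wrist [164. 303. 349.] plane az of toolz/y [ 0.18 -0.98  0.  ] [ 0.88  0.16 -0.44]
```

View pics/p3.png

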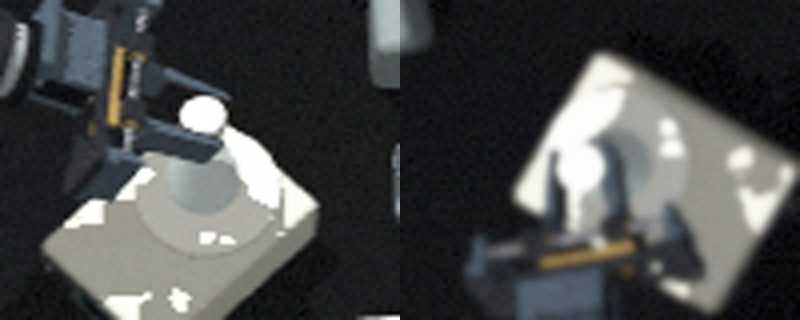

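```bash
python3 - <<'E'
from h import *
for n in('side','top'):
    f=np.load(f'/tmp/{n}3.npz');P=pts(f);img=f['pixels'];z=P[...,2]
    m=((z>200)&(z<236)&(abs(P[...,0]-447)<40)&(abs(P[...,1]-357)<40)&(img.min(-1)>190)).astype(np.uint8)
    k,l,st,c=cv2.connectedComponentsWithStats(m);i=1+np.argmax(st[1:,4])
    cs,_=cv2.findContours((l==i).astype(np.uint8),cv2.RETR_EXTERNAL,cv2.CHAIN_APPROX_NONE)
    q=np.array([ray(f,u,v,222)[:2] for u,v in max(cs,key=cv2.contourArea)[:,0]],np.float32)
    print(n,st[i],cv2.minEnclosingCircle(q),np.nanmedian(z[l==i]))
    f=np.load(f'/tmp/{n}1.npz');P=pts(f);z=P[...,2]
    m=((z>86)&(z<100)&(abs(P[...,0]-447)<90)&(abs(P[...,1]-357)<90)).astype(np.uint8)
    m=cv2.morphologyEx(m,cv2.MORPH_OPEN,np.ones((5,5)));q=np.array([ray(f,u,v,92)[:2] for v,u in zip(*np.nonzero(m))],np.float32)
    print(' plate',q.mean(0),cv2.minEnclosingCircle(q))
E
sed -i 's/^legs=.*/legs=[(p+[0,0,-14],5,0)]/' e.py; python3 e.py
```

```text
side [303  83  11   9  81] ((446.720703125, 357.4361572265625), 18.990196228027344) 223.18550382064973
 plate [436.65454 365.09503] ((447.89483642578125, 358.4955139160156), 66.42962646484375)
top [192 232  14  18 120] ((438.2592468261719, 362.08013916015625), 29.262859344482422) 223.56689554742968
 plate [448.0026 360.4272] ((446.62841796875, 356.3096618652344), 67.2756118774414)
[179.95218091 -63.83450761  10.41606154] 37.1526546462265
leg [461. 357. 188.] [  60.   16.  135.  247.   48. -121.]
max 0.07
[[[-0.06,0.0,0.03,0.0,0.0],[-0.06,0.0,0.03,0.0,0.0],[-0.06,0.0,0.03,0.0,0.0],[-0.07,0.0,0.03,0.0,0.0],[-0.06,0.0,0.03,0.0,0.0]]]
q [  59.7   15.6  134.6  247.    47.7 -120.6] p [460. 357. 188.] az 10.4 pitch dn 26.2 ytilt 0.0
```

Request:
{"fn": "send_rows", "kwargs": {
  "steps": [
    [[-0.06,0,0.03,0,0],[-0.06,0,0.03,0,0],[-0.06,0,0.03,0,0],[-0.06,0,0.03,0,0],[0,0,0,0,0]]
  ]
}}

```text
time_s: 27.08
ee_pos: [459.9, 357.7, 190.5]
ee_rot: [180.0, -63.8, 10.5]
force: [-1.0, -0.7, -1.4]
gripper_width: 37.5
gripper_force: 45.0
```

Request:
{"fn": "send_rows", "kwargs": {
  "steps": [
    [[-0.03,0,0.015,0,0],[-0.03,0,0.015,0,0],[0,0,0,0,0]]
  ]
}}

```text
time_s: 27.33
ee_pos: [460.0, 357.8, 188.3]
ee_rot: [-180.0, -63.9, 10.4]
force: [-0.4, -0.4, -1.9]
gripper_width: 37.1
gripper_force: 45.0
```

Foot about 3 mm above the plate; lower in small steps until the force shows contact.

Request:
{"fn": "send_rows", "kwargs": {
  "steps": [
    [[-0.03,0,0.015,0,0],[0,0,0,0,0]]
  ]
}}

```text
time_s: 27.5
ee_pos: [460.0, 357.8, 187.0]
ee_rot: [-179.9, -63.9, 10.4]
force: [0.2, 0.2, -0.9]
gripper_width: 37.4
gripper_force: 45.0
```

Request:
{"fn": "send_rows", "kwargs": {
  "steps": [
    [[-0.03,0,0.015,0,0],[0,0,0,0,0]]
  ]
}}

```text
time_s: 27.67
ee_pos: [460.0, 357.8, 185.7]
ee_rot: [-179.9, -63.9, 10.4]
force: [0.4, 0.0, -1.2]
gripper_width: 37.0
gripper_force: 45.0
```

Request:
{"fn": "send_rows", "kwargs": {
  "steps": [
    [[-0.03,0,0.015,0,0],[0,0,0,0,0],[0,0,0,0,0]]
  ]
}}

```text
time_s: 27.92
ee_pos: [460.3, 358.1, 185.0]
ee_rot: [-179.9, -63.9, 10.3]
force: [-0.3, -0.0, 0.4]
gripper_width: 37.1
gripper_force: 45.0
```

```bash
python3 - <<'E'
from workcell import env
s=env.state();print(s['force'].round(2),s['torque'].round(2),s['ee_pos'].round(1))
E
```

```text
[-0.27 -0.02  0.38] [-0.13  0.64  0.01] [460.3 358.1 185. ]
```

Request:
{"fn": "send_rows", "kwargs": {
  "steps": [
    [[0,0,0,0,0.45],[0,0,0,0,0.5],[0,0,0,0,0.7],[0,0,0,0,0.9],[0,0,0,0,0.9]]
  ],
  "squeeze": 10
}}

```text
time_s: 28.33
ee_pos: [460.1, 357.9, 184.6]
ee_rot: [-179.9, -63.9, 10.3]
force: [-0.2, 0.2, -0.1]
gripper_width: 62.3
gripper_force: 0.0
```

Request:
{"fn": "send_rows", "kwargs": {
  "steps": [
    [[0,0,0,0,0.9],[0,0,0,0,0.9],[0,0,0,0,0.9],[0,0,0,0,0.9]]
  ]
}}

```text
time_s: 28.67
ee_pos: [460.1, 357.9, 184.5]
ee_rot: [-179.9, -63.9, 10.3]
force: [-0.2, 0.9, 0.2]
gripper_width: 82.1
gripper_force: 0.0
```

```bash
python3 st.py; for l in "(p-R.apply([0,0,130]),12,0)" "(p-R.apply([0,0,60])+[0,-40,20],8,0)"; do sed -i "s/^legs=.*/legs=[$l]/" e.py; python3 e.py; done
```

```text
q [  59.7   16.1  134.8  246.4   48.  -119.7] p [461. 358. 185.] az 10.4 pitch dn 26.1 ytilt -0.0
28.6667 53.0
wrist [164. 303. 333.] plane az of toolz/y [ 0.18 -0.98 -0.  ] [ 0.88  0.16 -0.44]
[-179.93483982  -63.86837372   10.34465338] 82.0697764971738
  row 6 err 3.1 0.09
  row 7 err 9.8 0.28
  row 8 err 16.7 0.48
  row 9 err 23.8 0.66
  row 10 err 31.0 0.85
  row 11 err 38.6 1.04
  row 12 err 46.1 1.22
leg [346. 337. 242.] [  71.    8.  141.  257.   53. -123.]
max 0.19
[[[0.0,0.0,-0.27,0.0,0.0],[0.0,0.0,-0.27,0.0,0.0],[0.0,0.0,-0.27,0.0,0.0],[0.0,0.0,-0.27,0.0,0.0],[0.0,0.0,-0.27,0.0,0.0]]]
[[[0.0,0.0,-0.27,0.0,0.0],[0.0,0.0,-0.27,0.0,0.0],[0.0,0.0,-0.27,0.0,0.0],[0.0,0.0,-0.27,0.0,0.0],[0.0,0.0,-0.27,0.0,0.0]]]
[[[0.0,0.0,-0.28,0.0,0.0],[0.0,0.0,-0.27,0.0,0.0]]]
q [  70.6    7.8  141.4  257.1   52.7 -123.1] p [377. 321. 212.] az 11.5 pitch dn 25.4 ytilt -0.5
[-179.93483982  -63.86837372   10.34465338] 82.0697764971738
leg [408. 308. 231.] [  64.    5.  139.  257.   48. -130.]
max 0.17
[[[0.05,0.12,-0.24,0.0,0.0],[0.05,0.12,-0.23,0.0,0.0],[0.04,0.12,-0.24,0.0,0.0],[0.05,0.12,-0.23,0.0,0.0],[0.04,0.13,-0.24,0.0,0.0]]]
[[[0.05,0.12,-0.23,0.0,0.0],[0.04,0.13,-0.24,0.0,0.0],[0.05,0.12,-0.23,0.0,0.0]]]
q [  64.     4.9  138.9  256.8   47.9 -129.9] p [408. 308. 231.] az 10.4 pitch dn 26.1 ytilt -0.0
```

```bash
sed -i "s/^legs=.*/legs=[(p-[90,16,-6],9,0),(p-[70,100,-20],6,0)]/" e.py; python3 e.py
```

```text
[-179.93483982  -63.86837372   10.34465338] 82.0697764971738
  row 8 err 1.0 0.03
  row 9 err 6.5 0.18
leg [371. 342. 191.] [  72.   13.  141.  257.   54. -119.]
  row 10 err 1.7 0.05
leg [391. 258. 205.] [  62.    4.  147.  249.   49. -120.]
max 0.27
[[[-0.1,0.0,-0.24,0.0,0.0],[-0.1,0.0,-0.23,0.0,0.0],[-0.1,0.0,-0.24,0.0,0.0],[-0.1,0.0,-0.23,0.0,0.0],[-0.09,0.0,-0.24,0.0,0.0]]]
[[[-0.1,0.0,-0.23,0.0,0.0],[-0.09,0.0,-0.24,0.0,0.0],[-0.1,-0.01,-0.23,0.0,0.0],[-0.09,0.0,-0.24,0.0,0.0],[0.06,0.36,-0.01,0.0,0.0]]]
[[[0.06,0.36,-0.01,0.0,0.0],[0.06,0.36,-0.01,0.0,0.0],[0.06,0.36,-0.01,0.0,0.0],[0.06,0.36,-0.01,0.0,0.0],[0.06,0.35,0.0,0.0,0.0]]]
q [  62.3    4.4  146.9  248.7   49.3 -119.8] p [391. 258. 205.] az 10.4 pitch dn 26.1 ytilt -0.0
```

Request:
{"fn": "send_rows", "kwargs": {
  "steps": [
    [[-0.1,0,-0.24,0,0.9],[-0.1,0,-0.23,0,0.9],[-0.1,0,-0.24,0,0.9],[-0.1,0,-0.23,0,0.9],[-0.09,0,-0.24,0,0.9]]
  ]
}}

```text
time_s: 29.08
ee_pos: [408.6, 348.1, 187.6]
ee_rot: [-180.0, -63.8, 10.4]
force: [0.2, -0.5, 0.5]
gripper_width: 82.3
gripper_force: 0.0
```

Request:
{"fn": "send_rows", "kwargs": {
  "steps": [
    [[-0.1,0,-0.23,0,0.9],[-0.09,0,-0.24,0,0.9],[-0.1,0,-0.23,0,0.9],[0,0,0,0,0.9],[0,0,0,0,0.9]]
  ]
}}

```text
time_s: 29.5
ee_pos: [379.9, 342.9, 189.1]
ee_rot: [-179.9, -63.9, 10.4]
force: [1.2, -0.0, 0.8]
gripper_width: 82.1
gripper_force: 0.0
```

```bash
python3 st.py; python3 - <<'E'
from workcell import env
import cv2,numpy as np
from h import *
f=env.grab_frame('side');g=env.grab_frame('top')
P=pts(f);z=P[...,2];img=f['pixels']
m=((z>190)&(z<220)&(abs(P[...,0]-447)<45)&(abs(P[...,1]-357)<45)&(img.min(-1)>190)).astype(np.uint8)
k,l,st,c=cv2.connectedComponentsWithStats(m);i=1+np.argmax(st[1:,4])
cs,_=cv2.findContours((l==i).astype(np.uint8),cv2.RETR_EXTERNAL,cv2.CHAIN_APPROX_NONE)
print(cv2.minEnclosingCircle(np.array([ray(f,u,v,208)[:2] for u,v in cs[0][:,0]],np.float32)),np.nanmedian(z[l==i]))
cv2.imwrite('pics/f.png',np.hstack([cv2.resize(img[60:270,220:430],(400,400)),cv2.resize(g['pixels'][90:300,170:380],(400,400))])[:,:,::-1])
E
```

```text
q [  71.6   12.5  139.8  257.1   53.7 -120.2] p [380. 343. 189.] az 10.5 pitch dn 26.1 ytilt -0.0
29.5 44.6
wrist [ 84. 288. 337.] plane az of toolz/y [ 0.18 -0.98 -0.  ] [ 0.88  0.16 -0.44]
((446.2330017089844, 354.20281982421875), 20.268165588378906) 208.76530719306857
```

View pics/f.png

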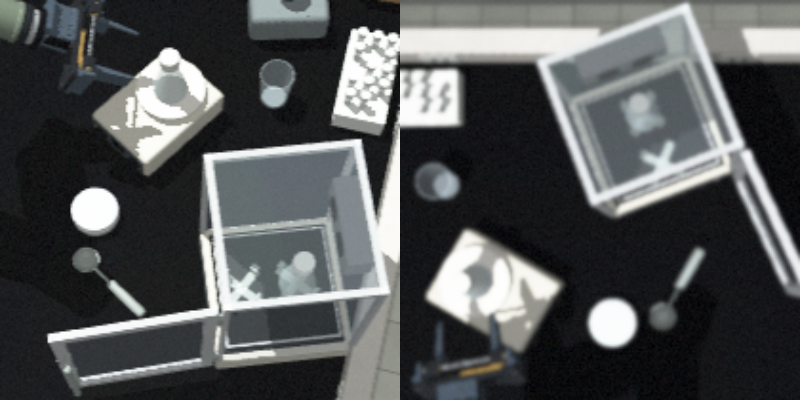

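The flask stands upright in the middle of the plate, with its cap at about (446, 354) and its top at 208 mm. The rear flask is still in its clamp, the door is open, and the gripper is clear.

```bash
python3 -c "
from workcell import env
print(env.job_done())"
```

```text
the job is handed in; nothing more can be done
None
```

The job is handed in: the door stands open, the front flask is upright within about 4 mm of the stirrer plate's centre, the rear flask is still in its clamp, and it took about 30 s; the tool could only be tilted by pushing the arm against its reach limits.

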